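# Hold a spread retaining ring at the groove of a mill gear's axle

### The job

Put the loose gear, hub upward as it lies, onto the upright axle stub of the grey mill plate so that it sits fully down on its collar, and let go of it. Then draw the ring-spreading pliers out of the wooden tool block, set their two tips into the gap of the open retaining ring so that they catch the notches in its two ears, squeeze the handles fully together to spread the ring, and bring it over the stub, flat and down to the hub, level with the groove there. Finish holding it like that, pliers gripped and ring still spread wide clear of the stub, so that I can check it before it is let snap in; handle the ring only with the pliers and leave the caliper, the black jar and the pin vise where they are.

Things in the scene. Friction and masses are not known exactly. Their poses are not given: they have to be found in the camera images.
- mill_plate: Fixed grey cast plate of a rolling mill lying flat on the bench, 136 x 150 x 16 mm, with one upright steel axle stub, a 7 mm high brass bush (its centre at x +50, y +52 mm) and two low dowel pins. Origin: on the bench directly under the stub's axis; the plate reaches from -46 to +90 mm along its x and -48 to +102 mm along its y; z up.
- stub_seat (a point): Centre of the collar's upper face, 22 mm above the bench, on which the gear must sit (collar 41 mm across, 6 mm high on the plate). z up along the stub.
- stub_groove (a point): Point on the stub's axis at the middle of its groove, 46.5 mm above the bench. The groove is 5 mm wide (44 to 49 mm above the bench) and 25 mm in diameter; its lower edge is level with the hub's top face when the gear is seated.
- stub_top (a point): Centre of the stub's top end, 56.5 mm above the bench. The stub is 28 mm in diameter with a 2.5 mm chamfer at the top.
- gear: Loose steel spur gear lying flat on the bench, hub up, about 0.3 kg: 26 teeth, 69 mm across, toothed disc 12 mm thick, above it a plain round hub 52 mm across and 10 mm high (22 mm in all), bore 30 mm right through. Origin: centre of its underside; z is the bore's axis, towards the hub. It can be gripped across the hub from above.
- gear_hub_top (a point): Centre of the hub's top face, 22 mm above the gear's underside.
- clip: Loose dark spring-steel retaining ring lying flat, 3 mm thick, 18 g: an open ring 24.8 mm inside when relaxed, about 34 mm outside, with two ears beside its gap; both faces alike. Origin: centre of the relaxed ring on its underside (fixed to the back part); x points from the middle of the back to the gap, z up, y from right to left ear.
- clip_gap (a point): Midpoint between the notches of the relaxed ring, 19.5 mm along x from the ring's origin, 1.5 mm up: the plier pins go down here together, opening along the ring's y. The crests beside the notches leave about 11.5 mm free between the ears. Fixed to the back part: spread, the notches stand about 1.5 mm nearer the back.
- clip_bore (a point): Point 3.5 mm along x from the ring's origin and 1.5 mm up that belongs on the stub's axis when the ring is fully spread; it is then open to about 31.5 mm inside. With the ring lying on the seated gear's hub this point is 45.5 mm above the bench.
- clip_ear_l (a point): Bottom of the notch (5 mm wide, 2 mm deep) in the inner face of the left (+y) ear, at half thickness. The pins catch in the notches as they move apart; each ear pushes back with about 1 N at first, 5 N fully spread.
- clip_ear_r (a point): The same in the right (-y) ear. The two notches are 16 mm apart relaxed, about 28 mm when the ring just rides on the 28 mm stub, about 38 mm at the pliers' stop.
- tool_block: Fixed beech tool block, 100 x 62 x 55 mm, in whose middle slot the pliers stand; two thin punches stand in it 35 mm either side of the slot along its x, their tops 68 mm above the bench. Origin: centre of its underside, x and y along its sides.
- pliers: Ring-spreading pliers, 0.12 kg, upright in the block, pins down, black handles up; they lift straight out (by 55 mm). Origin: on the pivot, 65 mm above the bench as they stand; z up to the handles, y the direction in which handles and pins open (same either way round), x across. Yoke 22 mm wide, down to 10 mm below the pivot. Squeezing moves the pins APART.
- pliers_grip (a point): Midway between the handles, 60 mm above the pivot: grip here, closing along y. Handles bow outward, 13 mm thick along x, tops 74 mm above the pivot, 48.8 mm over both at their widest (65 mm up) relaxed, about 16 mm at the stop. A spring pushes them out with 4 N relaxed, 7 N at the stop (12 N with the ring): a grip of 15 to 25 N closes them to the stop.
- pliers_tip_l (a point): End of the +y pin (3 mm thick, 2.8 mm long), relaxed 59.3 mm below the pivot and 2.5 mm from the middle; at 45 mm over the handles 1.9 mm further out, still inside the ears' crests. Each pin stands out of the flat sole of a toe 10 mm wide (x), reaching 7.6 mm from the middle. The sole rests on the ear's top, its outer edge first: the pin end is then about 1.5 mm above the bench.
- pliers_tip_r (a point): End of the -y pin, likewise. At the stop the soles lie level, the pins are upright, about 17.5 mm from the middle, their ends 57 mm below the pivot. While the handles close between two pads the pins sink by 1 to 2 mm against the pads. The ring is carried by friction on the pins, flat if the soles lay on its ears (press about 3 N) before the squeeze.
- pliers_l (a joint): Turn of each handle of the pliers: 0 relaxed (pins together), 0.26 rad at the stop (inner faces of the handles meet, pins fully apart).
- caliper: Bystander: a steel caliper, 48 x 154 x 13 mm, lying near the front edge; origin at the centre of its underside.
- grease_jar: Bystander: a black jar, 40 mm across, 34 mm high; origin at the centre of its underside.
- pin_vise: Bystander: a thin steel pin vise, 11 x 125 x 12 mm, lying down; origin at the centre of its underside.
Mind the look-alikes: they are no part of the job. Leave any yellow look-alike of the gear alone.

How it is judged:
On the way, in this order (a step that is already met when the one before it is completed fails the run):
1. the gear sits fully down on the collar of the stub, level, and is let go (horizontal distance between gear and stub_seat below 0.0025 m and z of gear in the frame of stub_seat below 0.002 m and angle between gear's own z axis and vertical below 0.06 rad and contact force between the fingers and gear below 0.1 N), for 0.2 s.
2. the ring is spread and lifted by the pliers, which the gripper holds (distance between clip_ear_l and clip_ear_r above 0.033 m and height (world z) of clip above 0.025 m and contact force between the fingers and pliers above 2 N and contact force between pliers and clip above 0.5 N), for 0.2 s.
At the end, for the whole second after the job is handed in: Ended holding: fingers grip the pliers (>2 N), which hold the ring spread (>0.5 N, notches >33 mm apart), round the stub, centred within 3 mm, its middle 1.8 mm below to 1.4 mm above the groove's, flat within 0.1 rad; gear seated within 2 mm in height, 2.5 mm sideways, 0.06 rad (horizontal distance between gear and stub_seat below 0.0025 m and z of gear in the frame of stub_seat below 0.002 m and angle between gear's own z axis and vertical below 0.06 rad and distance between clip_ear_l and clip_ear_r above 0.033 m and horizontal distance between clip_bore and stub_groove below 0.003 m and z of clip_bore in the frame of stub_groove between -0.0018 and 0.0014 m and angle between clip's own z axis and vertical below 0.1 rad and contact force between the fingers and pliers above 2 N and contact force between pliers and clip above 0.5 N); the arm keeps its last pose, push and grip.
It fails at once if the ring is touched with the fingers instead of the pliers (contact force between the fingers and clip above 1 N).
It fails at once if the caliper, the jar or the pin vise is moved by more than 3 cm (distance of any of caliper, grease_jar, pin_vise from where it was at the start of the episode above 0.03 m).
It also fails if it takes over 54 s, if anything falls off the work surface, if the arm or the gripper's body presses on something with over 40 N, if the wrist force passes 120 N, or if a joint passes its speed limit or range.

### The arm

A 7-joint arm with a two-finger parallel gripper is mounted at the origin on a cart in front of the work surface, level with it; the furniture and walls round the work are solid. World frame = base frame: x ahead of the robot, y to its left, z up, the work surface at z = 0. Lengths are in m, angles in rad, forces in N, time in s.
With the tool pointing down it reaches from about 0.4 to 0.85 m from the base axis. Payload 4.5 kg.
Tool frame: the origin (TCP) lies on the centre line of the jaws, within the pads' length; the fingertips stand ahead of it and the grasp point (between the pads) lies 6 mm ahead of it (r.tcp_to_tips is the x of the fingertips in the tool frame, in m); x points along the fingers, y is the direction in which the jaws open and shut, and the axes are right-handed (so a half turn about x gives the same grasp; the last joint's range is limited). The gripper opens to 88 mm and grips with 3 to 60 N. Pads are 18 mm wide; open, the fingers measure 123 mm over their backs; the gripper's body (75 mm by 187 mm) begins 45 mm behind the grasp point.
Start: joints at [1.251, 0.689, -0.195, 1.565, 0.157, 0.902, -0.215], TCP at [0.217, -0.586, 0.264] pointing down, gripper open.
Joint ranges: [-3.01, 3.01], [-0.46, 2.08], [-1.47, 1.51], [0.13, 2.56], [-1, 4.14], [0.04, 2.09], [-2.66, 2.66]. Speed limits (rad/s): [2.57, 2.57, 3.14, 3.14, 3.14, 3.14, 3.14].

### API

Orientations are given as a unit quaternion [x, y, z, w].
In Python, from plant import r gives the robot as it stands.
- The arm moves only by the tool play_rows, never from a script. Its argument "targets" is a list of rows, each a list of 3 entries, a list of its own where there are three numbers: the turn, a rotation vector about the world's x, y, z in rad, then the shift along the world's x, y, z in units of 40 mm (1.0 is 40 mm), then the closure in counts, from 0 (fully open) to 255 (shut). A call has 1 to 5 rows; each row shifts and turns the commanded pose from where the row before left it; what a row does not reach is not made up. A row lasts 1/10 s, in which the tool goes at most 50 mm and 8.59 degrees, less where a joint would pass 70% of its speed; a pose out of reach is approached as far as the arm can. A call is refused whole if a number of a shift passes 1 or a number of a turn 0.15, either way. A call with a gripper value outside its range is refused whole. The fingers move at their own pace and stop on an object; "newtons" is the grip in N (left out, the last holds). Time passes only in rows, so rows that do not move let the fingers close. It gives the time, the measured TCP pose, the force and the opening at its end, in the units of the state.
- r.get_state(): the state, without advancing time (a new reading comes with each control period).
- r.snapshot(name): name is "side" or "top"; returns a dict with "color" (420x560x3 uint8, red, green, blue), "fx", "fy", "cx", "cy" (pixels), "dist" ([k1, k2, p1, p2, k3] as OpenCV has them; the pictures are not rectified), "cam_to_world" (4x4, takes a point from camera to world coordinates). Camera axes: x right, y up, looking along -z (the intrinsics and any distortion apply to the point x, -y, -z); pixel columns grow to the right and rows downward; lengths in m; the calibration is good to about 2 mm. A picture is of the moment at which its call begins. There is no depth.
- r.finish_job(): hands the job in, once; it reports no verdict.
The state is a dict: "clock": time; "q": joint angles; "qd": joint speeds; "joint_torque": joint torques, N m; "tool_pos": TCP position; "eef_rot": TCP orientation; "contact_force": force on the tool from outside, world axes, zero at the start; "moment": the same for the moment, N m; "opening": opening from 0.0 (shut) to 1.0 (fully open).
Only numpy, scipy, OpenCV 4.12 (cv2) and the standard library are available. Lean on these libraries where they do the work, as an engineer would, in place of code of your own. Each camera call takes 0.05 s, during which the arm holds its last target.

## Working session

There is one attempt and no reset: what is moved stays moved. The work goes in short steps, Python scripts to look and compute and a tool call to move; the robot and the scene stay as the last step left them, time stands still between calls to the robot, and variables do not carry over. Pictures are saved under pics/ and viewed, and the job is handed in when it is done.

Besides the shell and the picture viewer there is one more tool, called after "Request:" by a JSON object that holds its "op" and its "data", one argument or row to a line. play_rows: Moves the arm, as the interface text tells. Its arguments: {"type":"object","properties":{"targets":{"type":"array","items":{"type":"array"}},"newtons":{"type":"number"}},"required":["targets"]}

```bash
ls; mkdir -p pics; python3 - <<'E'
from plant import r
import cv2
print(r.get_state(), r.tcp_to_tips)
for n in("side","top"):
    s=r.snapshot(n); cv2.imwrite(f"pics/{n}0.png",s["color"][:,:,::-1])
    print(n,s["fx"],s["fy"],s["cx"],s["cy"],s["dist"],s["cam_to_world"])
E
```

```text
pics
{'clock': 0.0, 'q': array([ 1.2508363 ,  0.69001353, -0.19450795,  1.56634723,  0.1573496 ,
        0.90255236, -0.21514387]), 'qd': array([ 0.00082573, -0.00163432, -0.00085177, -0.00028969, -0.00088909,
       -0.00043519,  0.00066733]), 'joint_torque': array([-1.07797946e-04, -5.27561545e+01, -1.26670361e+00, -1.53430384e+01,
       -5.24932158e-02,  6.56195145e-03,  1.89001507e-04]), 'tool_pos': array([ 0.21624642, -0.58575191,  0.26289059]), 'eef_rot': array([-0.69588558, -0.12509982,  0.69625369, -0.12379052]), 'contact_force': array([-0.36034083, -0.22359281,  0.19695337]), 'moment': array([ 0.0314026 ,  0.03419703, -0.00081897]), 'opening': 1.001882590287106} 0.025
side 436.5326274078369 436.5326274078369 275.86927488018887 213.6753515415173 [-0.04495163  0.          0.          0.          0.        ] [[ 9.63236675e-01  1.29770256e-01 -2.35233479e-01  3.78890575e-01]
 [-2.68653761e-01  4.66957778e-01 -8.42481804e-01 -9.68226177e-01]
 [ 5.15023207e-04  8.74705730e-01  4.84654124e-01  5.41967374e-01]
 [ 0.00000000e+00  0.00000000e+00  0.00000000e+00  1.00000000e+00]]
top 404.7934317993706 404.7934317993706 278.0190539809074 215.27146907400905 [-0.07473237  0.          0.          0.          0.        ] [[ 0.03638014  0.97744733 -0.20802212  0.37232877]
 [-0.99933144  0.03633862 -0.00402236 -0.18508465]
 [ 0.00362759  0.20802938  0.97811585  1.23125568]
 [ 0.          0.          0.          1.        ]]
```

View pics/side0.png

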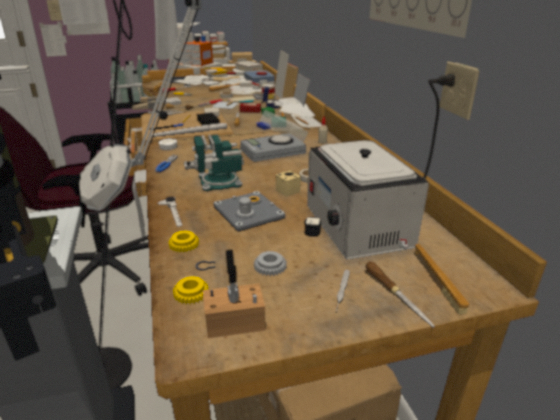

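View pics/top0.png

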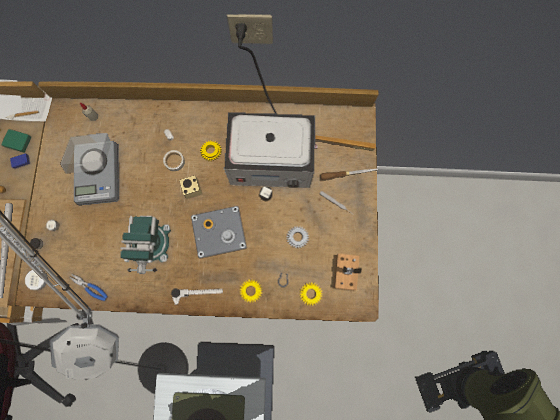

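```bash
cat > h.py <<'E'
import numpy as np, cv2
def K(s): return np.array([[s["fx"],0,s["cx"]],[0,s["fy"],s["cy"]],[0,0,1]]),np.array(s["dist"],float)
def px2w(s,u,v,z):
    k,d=K(s); p=cv2.undistortPoints(np.array([[[u,v]]],float),k,d)[0,0]
    T=np.array(s["cam_to_world"]); dr=T[:3,:3]@np.array([p[0],-p[1],-1]); o=T[:3,3]
    return o+dr*(z-o[2])/dr[2]
def w2px(s,P):
    T=np.array(s["cam_to_world"]); c=(np.atleast_2d(P)-T[:3,3])@T[:3,:3]
    k,d=K(s); q=np.c_[c[:,0],-c[:,1],-c[:,2]]
    return cv2.projectPoints(q,np.zeros(3),np.zeros(3),k,d)[0][:,0]
def crop(s,u0,v0,w,h,f,name):
    c=s["color"][v0:v0+h,u0:u0+w,::-1]; c=cv2.resize(c,None,fx=f,fy=f,interpolation=cv2.INTER_CUBIC)
    st=10
    for u in range((u0//st+1)*st,u0+w,st):
        x=int((u-u0+.5)*f); cv2.line(c,(x,0),(x,6),(255,0,255),1); cv2.putText(c,str(u),(x-10,16),0,.35,(255,0,255),1)
    for v in range((v0//st+1)*st,v0+h,st):
        y=int((v-v0+.5)*f); cv2.line(c,(0,y),(6,y),(255,0,255),1); cv2.putText(c,str(v),(8,y+4),0,.35,(255,0,255),1)
    cv2.imwrite(name,c)
E
python3 - <<'E'
from plant import r
from h import *
import pickle
t=r.snapshot("top"); s=r.snapshot("side"); pickle.dump((t,s),open("s0.pkl","wb"))
crop(t,180,195,190,125,4,"pics/t1.png")
crop(s,160,180,190,150,4,"pics/s1.png")
E
```

```text
(no output)
```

View pics/t1.png

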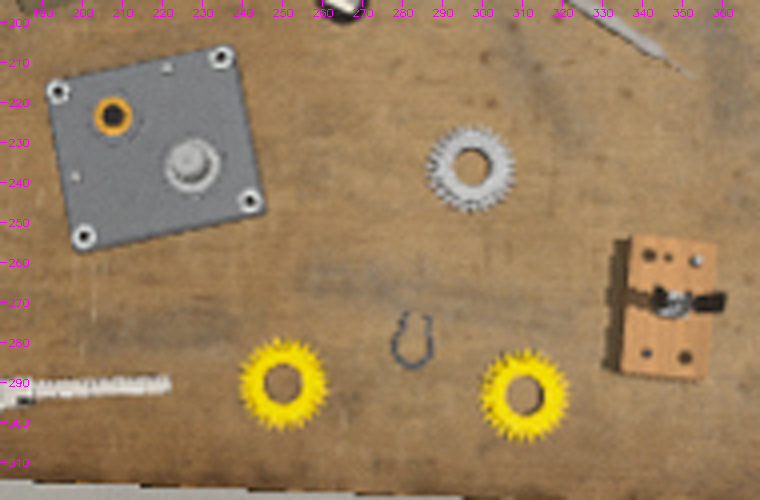

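View pics/s1.png

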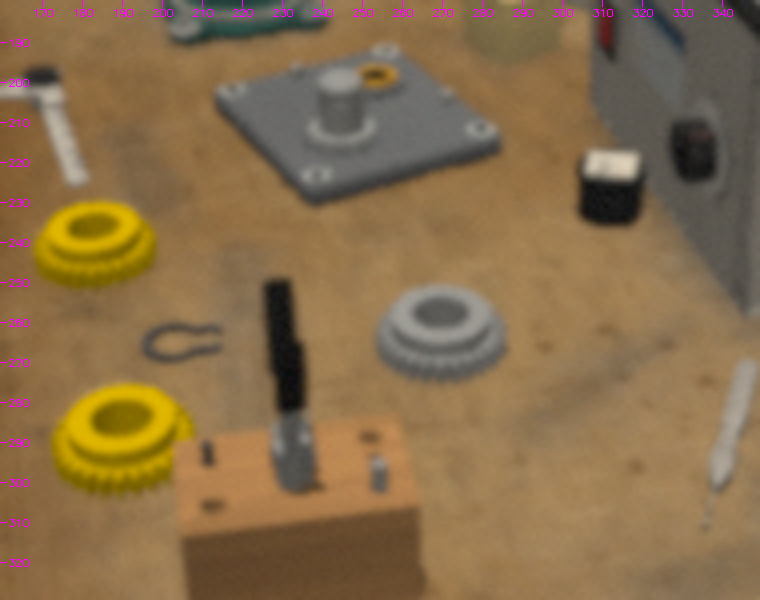

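```bash
python3 - <<'E'
from h import *
import pickle
from scipy.optimize import least_squares
t,s=pickle.load(open("s0.pkl","rb"))
# plate: pix = X/4+u0-.5
T=lambda X,Y:(X/4+180-.5,Y/4+195-.5); S=lambda X,Y:(X/4+160-.5,Y/4+180-.5)
for n,p in dict(c1=(48,80),c2=(230,45),c3=(266,211),c4=(80,252)).items(): print(n,px2w(t,*T(*p),.016))
print('stubtop',px2w(t,*T(190,160),.0565),px2w(s,*S(341,79),.0565))
print('collar',px2w(t,*T(192,166),.022))
print('bush',px2w(t,*T(113,116),.023),px2w(s,*S(377,75),.023))
print('gear',px2w(t,*T(471,169),.012),px2w(s,*S(440,313),.022))
print('clip',px2w(t,*T(412,345),.0015),px2w(s,*S(173,342),.0015))
print('clipears',px2w(t,*T(408,316),.0015),px2w(t,*T(430,318),.0015),px2w(s,*S(221,329),.0015),px2w(s,*S(221,350),.0015))
print('block top',[px2w(t,*T(*p),.055)[:2].round(4) for p in((630,235),(718,242),(708,381),(621,371))])
print('punches', px2w(t,*T(698,261),.068), px2w(s,*S(379,462),.068),px2w(s,*S(207,445),.068))
print('handles', px2w(t,*T(726,302),.139), px2w(t,*T(655,297),.139),px2w(s,*S(277,283),.139),px2w(s,*S(290,343),.139))
crop(t,200,225,110,80,7,"pics/t2.png")
crop(s,190,190,110,80,7,"pics/s2.png")
crop(t,270,225,100,75,8,"pics/t3.png")
crop(s,190,245,100,75,8,"pics/s3.png")
E
```

```text
c1 [0.62331557 0.08618748 0.016     ]
c2 [ 0.65610359 -0.05249133  0.016     ]
c3 [ 0.52850488 -0.08703159  0.016     ]
c4 [0.49207742 0.05146976 0.016     ]
stubtop [ 0.55884166 -0.03246465  0.0565    ] [ 0.56085621 -0.03401961  0.0565    ]
collar [ 0.55979127 -0.02977958  0.022     ]
bush [0.5957639  0.03267138 0.023     ] [0.59733958 0.02975691 0.023     ]
gear [ 0.56695341 -0.24105635  0.012     ] [ 0.56769204 -0.24298529  0.022     ]
clip [ 0.43310399 -0.20082618  0.0015    ] [ 0.43249739 -0.20267803  0.0015    ]
clipears [ 0.45468961 -0.19706432  0.0015    ] [ 0.45379139 -0.21370529  0.0015    ] [ 0.45873853 -0.19764239  0.0015    ] [ 0.45587023 -0.21651763  0.0015    ]
block top [array([ 0.5156, -0.3565]), array([ 0.5126, -0.4211]), array([ 0.412 , -0.4138]), array([ 0.4171, -0.3509])]
punches [ 0.49685534 -0.40396576  0.068     ] [ 0.498301 -0.405917  0.068   ] [ 0.43027651 -0.37556298  0.068     ]
handles [ 0.46221647 -0.4095999   0.139     ] [ 0.46398958 -0.36152342  0.139     ] [ 0.46575239 -0.36719733  0.139     ] [ 0.46314773 -0.41033762  0.139     ]
```

View pics/t3.png

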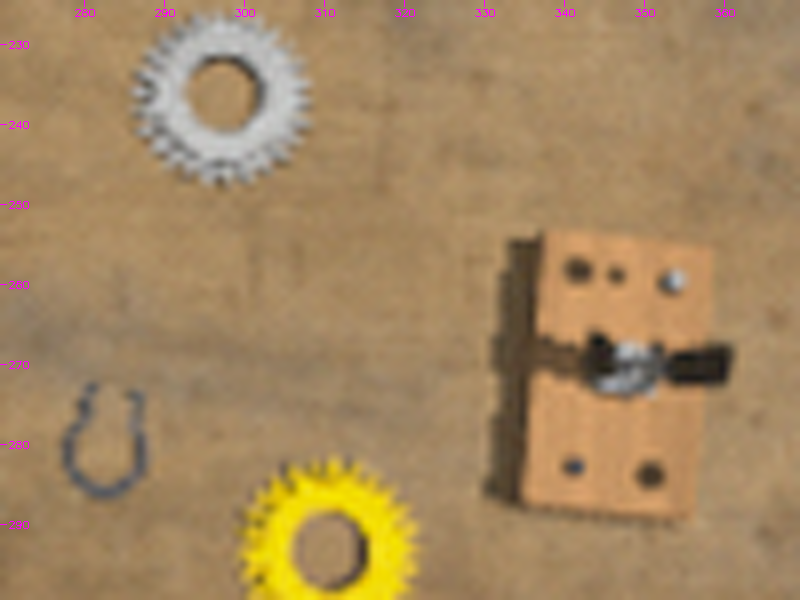

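View pics/s3.png

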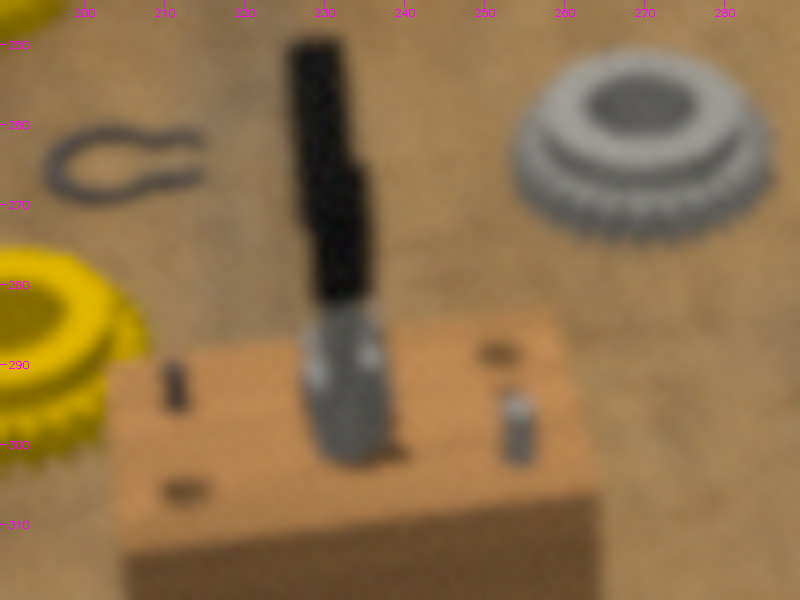

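```bash
python3 - <<'E'
from h import *
import pickle
from scipy.spatial.transform import Rotation as R
t,s=pickle.load(open("s0.pkl","rb"))
M=R.from_quat([-0.69588558, -0.12509982,  0.69625369, -0.12379052]).as_matrix(); print(M.round(3)); print(np.degrees(np.arctan2(M[1,1],M[0,1])))
def ov(cam,u0,v0,w,h,f,name,curves):
    crop(cam,u0,v0,w,h,f,name); im=cv2.imread(name)
    for P,c in curves:
        q=(w2px(cam,P)-[u0,v0]+.5)*f
        cv2.polylines(im,[np.round(q*8).astype(int)],False,c,1,cv2.LINE_AA,3)
    cv2.imwrite(name,im)
a=np.linspace(0,2*np.pi,73); circ=lambda x,y,z,rr:np.c_[x+rr*np.cos(a),y+rr*np.sin(a),z+0*a]
def clip(x,y,yaw):
    b=np.radians(np.linspace(35,325,50)); pts=[]
    ri=12.4e-3; 
    c,s_=np.cos(yaw),np.sin(yaw); X=lambda p:np.c_[x+c*p[:,0]-s_*p[:,1],y+s_*p[:,0]+c*p[:,1],.0015+0*p[:,0]]
    m=np.c_[14.7e-3*np.cos(b),14.7e-3*np.sin(b)]
    return [X(m),X(np.array([[.0195,.008],[.0195,-.008]])),X(np.array([[-.0147,0],[.0195,0]]))]
g=(0.5673,-0.242); st=(.560,-.033); cl=(.4327,-.2017,-.19)
def cs(): 
    G=(0,255,0);B=(255,0,0);Rr=(0,0,255)
    L=[(circ(*g,.022,.026),G),(circ(*g,.022,.015),G),(circ(*g,.006,.0345),B),(circ(*st,.0565,.0115),G),(circ(*st,.022,.0205),Rr)]
    L+=[(p,Rr) for p in clip(*cl)]
    return L
pickle.dump((g,st,cl),open("est.pkl","wb"))
ov(t,200,225,110,75,7,"pics/t4.png",cs()); ov(s,190,190,110,85,7,"pics/s4.png",cs())
E
```

```text
[[-0.001  0.346 -0.938]
 [ 0.002 -0.938 -0.346]
 [-1.    -0.002  0.   ]]
-69.72721218030696
```

View pics/t4.png

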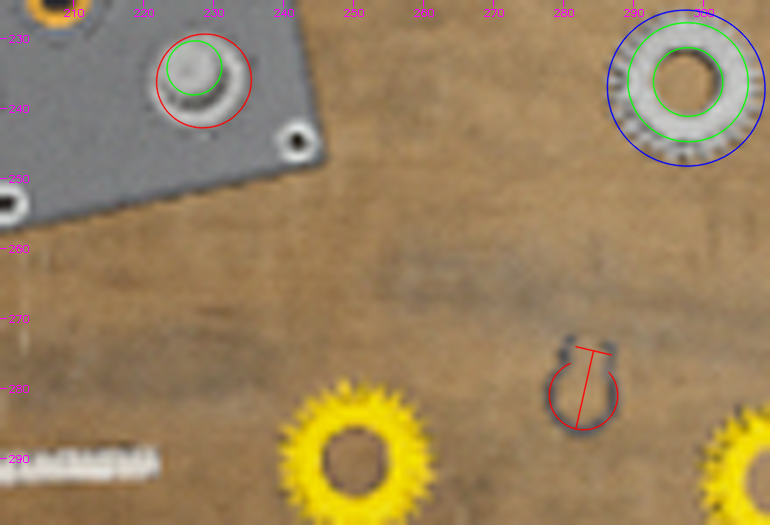

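View pics/s4.png

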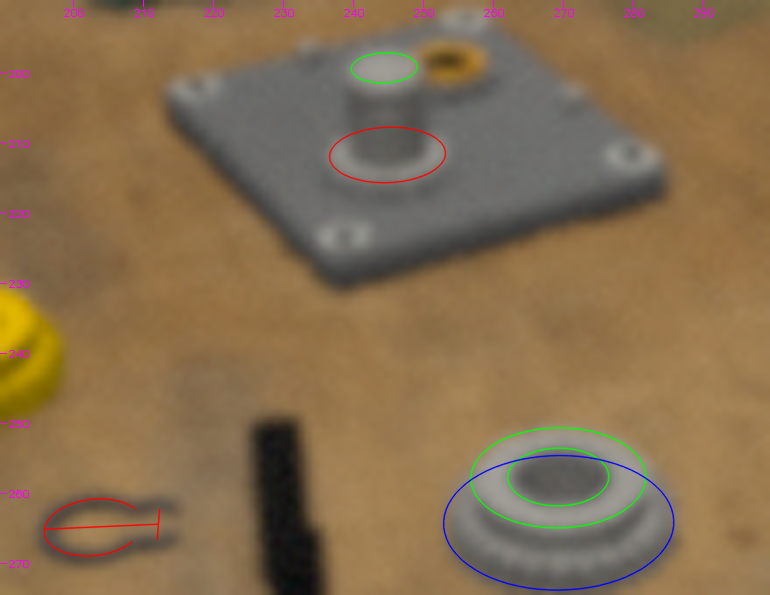

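Request:
{"op": "play_rows", "data": {
  "targets": [
    [[0,0,-0.035],[0.73,0.72,0],0],
    [[0,0,-0.035],[0.73,0.72,0],0],
    [[0,0,-0.035],[0.73,0.72,0],0],
    [[0,0,-0.035],[0.73,0.72,0],0],
    [[0,0,-0.035],[0.73,0.72,0],0]
  ]
}}

```text
clock: 0.7
tool_pos: [0.3635, -0.441, 0.2636]
eef_rot: [-0.704, -0.063, 0.704, -0.063]
contact_force: [0.6, -1.0, 0.7]
opening: 1.004
```

Request:
{"op": "play_rows", "data": {
  "targets": [
    [[0,0,-0.035],[0.73,0.72,0],0],
    [[0,0,-0.035],[0.73,0.72,0],0],
    [[0,0,-0.035],[0.73,0.72,0],0],
    [[0,0,-0.035],[0.73,0.72,0],0],
    [[0,0,-0.035],[0.73,0.72,-0.5],0]
  ]
}}

```text
clock: 1.2
tool_pos: [0.5112, -0.2979, 0.2456]
eef_rot: [0.709, -0.0, -0.705, 0.002]
contact_force: [0.7, -0.9, -0.2]
opening: 0.999
```

Request:
{"op": "play_rows", "data": {
  "targets": [
    [[0,0,-0.035],[0.73,0.72,-0.5],0],
    [[0,0,-0.03],[0.73,0.72,-0.5],0],
    [[0,0,0],[0,0,-0.5],0],
    [[0,0,0],[0,0,-0.5],0],
    [[0,0,0],[0,0,0],0]
  ]
}}

```text
clock: 1.7
tool_pos: [0.5653, -0.2395, 0.161]
eef_rot: [-0.705, 0.021, 0.709, 0.022]
contact_force: [0.0, -0.6, -0.2]
opening: 1.0
```

Request:
{"op": "play_rows", "data": {
  "targets": [
    [[0,0,0],[0.05,-0.06,-0.8],0],
    [[0,0,0],[0,0,-0.8],0],
    [[0,0,0],[0,0,-0.8],0],
    [[0,0,0],[0,0,0],0]
  ]
}}

```text
clock: 2.1
tool_pos: [0.5665, -0.2424, 0.0649]
eef_rot: [-0.704, 0.021, 0.709, 0.023]
contact_force: [0.3, 0.2, -0.3]
opening: 1.001
```

```bash
cat >> h.py <<'E'
def ov(cam,u0,v0,w,h,f,name,curves):
    crop(cam,u0,v0,w,h,f,name); im=cv2.imread(name)
    for P,c in curves:
        q=(w2px(cam,P)-[u0,v0]+.5)*f
        cv2.polylines(im,[np.round(q*8).astype(int)],False,c,1,cv2.LINE_AA,3)
    cv2.imwrite(name,im)
_a=np.linspace(0,2*np.pi,73)
def circ(x,y,z,rr): return np.c_[x+rr*np.cos(_a),y+rr*np.sin(_a),z+0*_a]
E
python3 - <<'E'
from plant import r
from h import *
t=r.snapshot("top"); s=r.snapshot("side"); st=r.get_state(); p=st["tool_pos"];print(p)
from scipy.spatial.transform import Rotation as R
M=R.from_quat(st["eef_rot"]).as_matrix(); print(np.degrees(np.arctan2(M[1,1],M[0,1])),M[:,0])
def tl(x,y,z): return (p+M@np.array([x,y,z]))
C=[(np.array([tl(.025,.044,0.009),tl(.025,.044,-.009),tl(.025,-.044,-.009),tl(.025,-.044,.009),tl(.025,.044,0.009)]),(0,255,0))]
ov(s,200,180,130,110,6,"pics/s5.png",C)
ov(t,240,190,110,90,6,"pics/t5.png",C)
E
```

```text
[ 0.56925642 -0.24357108  0.06868161]
-93.5379388977568 [ 4.62905431e-04 -3.35851570e-04 -9.99999836e-01]
```

View pics/s5.png

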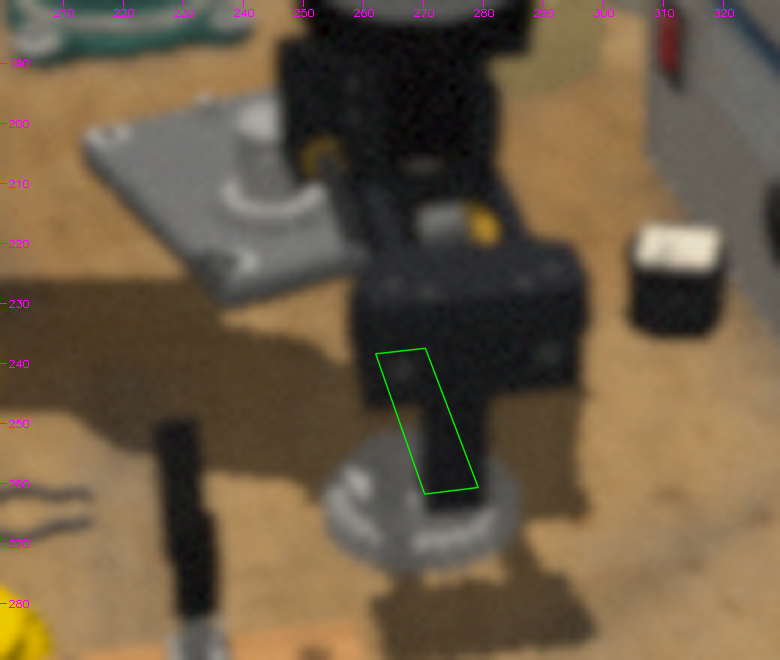

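View pics/t5.png

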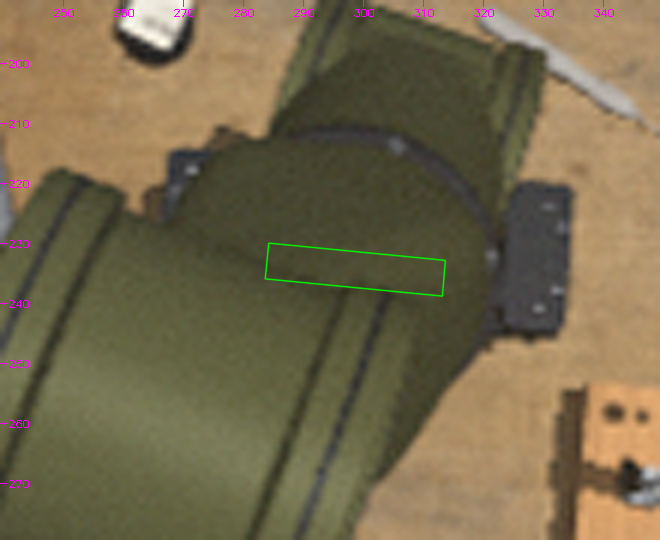

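Request:
{"op": "play_rows", "data": {
  "targets": [
    [[0,0,0],[0,0,0],0]
  ]
}}

```text
clock: 2.3
tool_pos: [0.5703, -0.2439, 0.0699]
eef_rot: [0.708, -0.022, -0.706, -0.021]
contact_force: [-0.2, 0.5, -0.3]
opening: 0.999
```

Request:
{"op": "play_rows", "data": {
  "targets": [
    [[0,0,0],[0,0,0],0]
  ]
}}

```text
clock: 2.4
tool_pos: [0.5702, -0.2437, 0.0698]
eef_rot: [0.708, -0.022, -0.706, -0.021]
contact_force: [0.4, 0.3, 0.2]
opening: 1.0
```

Request:
{"op": "play_rows", "data": {
  "targets": [
    [[0,0,0],[-0.07,0.04,-0.4],0],
    [[0,0,0],[0,0,-0.38],0],
    [[0,0,0],[0,0,0],0],
    [[0,0,0],[0,0,0],0]
  ]
}}

```text
clock: 2.8
tool_pos: [0.5662, -0.2415, 0.0366]
eef_rot: [-0.707, 0.022, 0.707, 0.022]
contact_force: [0.1, 1.5, -0.7]
opening: 0.999
```

Request:
{"op": "play_rows", "data": {
  "targets": [
    [[0,0,0],[0,0,0],120],
    [[0,0,0],[0,0,0],120],
    [[0,0,0],[0,0,0],120],
    [[0,0,0],[0,0,0],120],
    [[0,0,0],[0,0,0],120]
  ],
  "newtons": 25
}}

```text
clock: 3.3
tool_pos: [0.567, -0.2415, 0.0375]
eef_rot: [0.707, -0.022, -0.706, -0.022]
contact_force: [-1.2, 1.2, 5.9]
opening: 0.575
```

Request:
{"op": "play_rows", "data": {
  "targets": [
    [[0,0,0],[0,0,0.03],140],
    [[0,0,0],[0,0,0],140]
  ]
}}

```text
clock: 3.5
tool_pos: [0.5659, -0.2414, 0.0376]
eef_rot: [-0.707, 0.022, 0.707, 0.022]
contact_force: [-0.3, -1.0, -2.9]
opening: 0.574
```

Request:
{"op": "play_rows", "data": {
  "targets": [
    [[0,0,0],[0,0,0.4],140],
    [[0,0,0],[0,0,0.4],140],
    [[0,0,0],[0,0,0],140],
    [[0,0,0],[0,0,0],140]
  ]
}}

```text
clock: 3.9
tool_pos: [0.5667, -0.2418, 0.0708]
eef_rot: [0.707, -0.022, -0.706, -0.021]
contact_force: [0.0, 0.4, -3.2]
opening: 0.576
```

```bash
python3 - <<'E'
from plant import r
from h import *
s=r.snapshot("side"); st=r.get_state(); p=st["tool_pos"];print(p,st["opening"],st["contact_force"])
crop(s,200,180,130,110,6,"pics/s6.png")
E
```

```text
[ 0.56620393 -0.2415236   0.07012783] 0.5746530165587644 [ 0.38666436  0.4503955  -3.46709321]
```

View pics/s6.png

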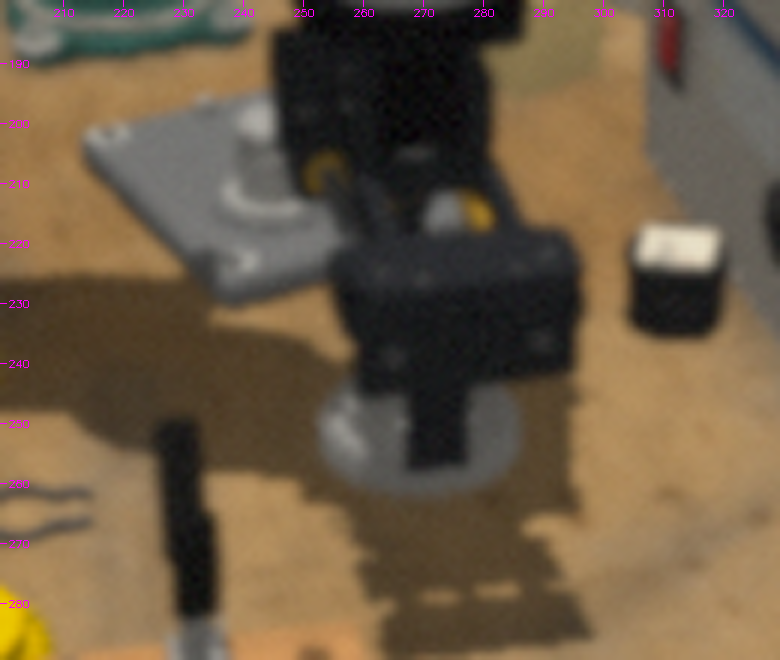

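Request:
{"op": "play_rows", "data": {
  "targets": [
    [[0,0,0],[0,0,0.6],140],
    [[0,0,0],[0,0.5,0.4],140],
    [[0,0,0],[-0.18,0.9,0],140],
    [[0,0,0],[0,0.9,0],140],
    [[0,0,0],[0,0.9,0],140]
  ]
}}

```text
clock: 4.45
tool_pos: [0.5583, -0.1123, 0.1095]
eef_rot: [-0.706, 0.022, 0.707, 0.022]
contact_force: [0.3, -0.1, -3.4]
opening: 0.57
```

Request:
{"op": "play_rows", "data": {
  "targets": [
    [[0,0,0],[0,0.9,0],140],
    [[0,0,0],[0,0.7,0],140],
    [[0,0,0],[0,0.42,0],140],
    [[0,0,0],[0,0,0],140],
    [[0,0,0],[0,0,0],140]
  ]
}}

```text
clock: 4.95
tool_pos: [0.5588, -0.0335, 0.1095]
eef_rot: [-0.707, 0.022, 0.707, 0.021]
contact_force: [0.3, -1.3, -3.0]
opening: 0.574
```

```bash
python3 - <<'E'
from plant import r
from h import *
s=r.snapshot("side"); t=r.snapshot("top"); st=r.get_state(); p=st["tool_pos"];print(p,st["opening"],st["contact_force"])
g=(p[0]+.001,p[1]); zb=p[2]-.0375
C=[(circ(*g,zb,.0345),(0,255,0)),(circ(*g,zb+.012,.0345),(0,255,0)),(circ(.560,-.033,.022,.0205),(0,0,255)),(circ(.560,-.033,.044,.014),(0,0,255))]
ov(s,190,150,110,90,7,"pics/s7.png",C)
ov(t,170,190,110,85,7,"pics/t7.png",C)
E
```

```text
[ 0.55879844 -0.03498002  0.10962959] 0.5745047518817759 [-0.49158369 -0.41917076 -3.05645767]
```

View pics/s7.png

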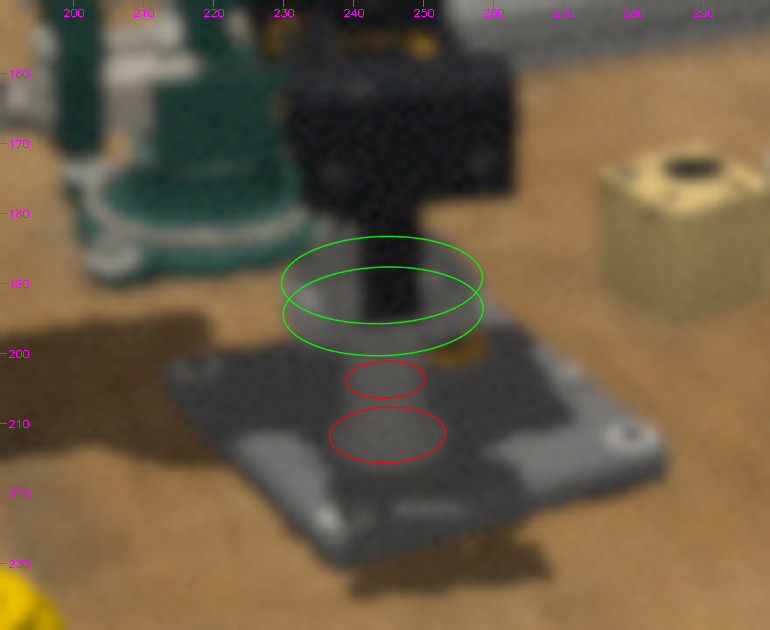

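View pics/t7.png

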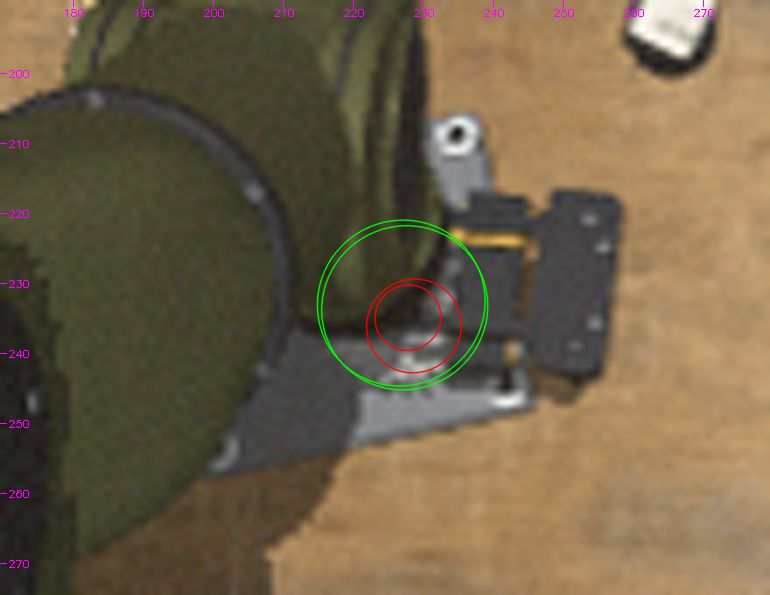

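Request:
{"op": "play_rows", "data": {
  "targets": [
    [[0,0,0],[0,0.05,-0.2],140],
    [[0,0,0],[0,0,-0.2],140],
    [[0,0,0],[0,0,0],140]
  ]
}}

```text
clock: 5.35
tool_pos: [0.5583, -0.0311, 0.0924]
eef_rot: [-0.706, 0.022, 0.707, 0.022]
contact_force: [-0.1, 0.9, -2.8]
opening: 0.57
```

Request:
{"op": "play_rows", "data": {
  "targets": [
    [[0,0,0],[0,0,-0.08],140],
    [[0,0,0],[0,0,-0.08],140],
    [[0,0,0],[0,0,0],140]
  ]
}}

```text
clock: 5.65
tool_pos: [0.5589, -0.0306, 0.087]
eef_rot: [-0.707, 0.022, 0.707, 0.022]
contact_force: [0.6, 0.3, -2.4]
opening: 0.574
```

Request:
{"op": "play_rows", "data": {
  "targets": [
    [[0,0,0],[0,0,-0.15],140],
    [[0,0,0],[0,0,-0.15],140],
    [[0,0,0],[0,0,-0.15],140],
    [[0,0,0],[0,0,0],140]
  ]
}}

```text
clock: 6.05
tool_pos: [0.5588, -0.0305, 0.0684]
eef_rot: [-0.707, 0.021, 0.707, 0.022]
contact_force: [0.9, 0.9, -3.0]
opening: 0.571
```

Request:
{"op": "play_rows", "data": {
  "targets": [
    [[0,0,0],[0,0,0],140]
  ]
}}

```text
clock: 6.15
tool_pos: [0.5589, -0.0306, 0.069]
eef_rot: [-0.707, 0.022, 0.707, 0.022]
contact_force: [-0.4, 1.6, -3.3]
opening: 0.575
```

Request:
{"op": "play_rows", "data": {
  "targets": [
    [[0,0,0],[0,0,-0.12],140],
    [[0,0,0],[0,0,-0.1],140],
    [[0,0,0],[0,0,0],140],
    [[0,0,0],[0,0,0],140]
  ]
}}

```text
clock: 6.55
tool_pos: [0.5589, -0.0305, 0.0604]
eef_rot: [-0.707, 0.022, 0.707, 0.022]
contact_force: [0.3, 1.2, -3.7]
opening: 0.571
```

Request:
{"op": "play_rows", "data": {
  "targets": [
    [[0,0,0],[0,0,-0.04],140],
    [[0,0,0],[0,0,0],140],
    [[0,0,0],[0,0,0],140]
  ]
}}

```text
clock: 6.85
tool_pos: [0.5591, -0.0307, 0.0595]
eef_rot: [0.707, -0.022, -0.707, -0.022]
contact_force: [-0.5, 0.5, 3.8]
opening: 0.573
```

Request:
{"op": "play_rows", "data": {
  "targets": [
    [[0,0,0],[0,0,0],90],
    [[0,0,0],[0,0,0],40],
    [[0,0,0],[0,0,0],0],
    [[0,0,0],[0,0,0],0],
    [[0,0,0],[0,0,0],0]
  ]
}}

```text
clock: 7.35
tool_pos: [0.5588, -0.0305, 0.0586]
eef_rot: [-0.707, 0.021, 0.707, 0.022]
contact_force: [0.1, 0.5, 0.3]
opening: 0.989
```

Request:
{"op": "play_rows", "data": {
  "targets": [
    [[0,0,0],[0,0,0.5],0],
    [[0,0,0],[0,0,0.8],0],
    [[0,0,0],[0,-0.5,0.8],0],
    [[0,0,0],[-0.2,-0.9,0.6],0],
    [[0,0,0],[-0.25,-0.9,0.3],0]
  ]
}}

```text
clock: 7.85
tool_pos: [0.5422, -0.1231, 0.181]
eef_rot: [0.708, -0.021, -0.705, -0.021]
contact_force: [0.4, -0.7, -0.7]
opening: 0.997
```

Request:
{"op": "play_rows", "data": {
  "targets": [
    [[0,0,0],[-0.25,-0.9,0],0],
    [[0,0,0],[-0.25,-0.9,0],0],
    [[0,0,0],[-0.25,-0.9,0],0],
    [[0,0,0],[-0.25,-0.9,0],0],
    [[0,0,0],[-0.25,-0.9,0],0]
  ]
}}

```text
clock: 8.35
tool_pos: [0.4903, -0.3038, 0.1787]
eef_rot: [-0.707, 0.021, 0.707, 0.022]
contact_force: [0.2, 0.2, 1.6]
opening: 1.001
```

Request:
{"op": "play_rows", "data": {
  "targets": [
    [[0,0,0],[-0.25,-0.9,0],0],
    [[0,0,0],[-0.2,-0.9,0],0],
    [[0,0,0],[-0.2,-0.2,0],0],
    [[0,0,0],[0,0,0],0],
    [[0,0,0],[0,0,0],0]
  ]
}}

```text
clock: 8.85
tool_pos: [0.4655, -0.3809, 0.1787]
eef_rot: [-0.707, 0.02, 0.707, 0.022]
contact_force: [0.6, 0.3, 0.5]
opening: 1.002
```

```bash
python3 - <<'E'
from plant import r
from h import *
s=r.snapshot("side"); t=r.snapshot("top"); st=r.get_state(); p=st["tool_pos"];print(p,st["opening"],st["contact_force"])
C=[(circ(.56,-.032,.022,.0345),(0,255,0)),(circ(.56,-.032,.044,.026),(0,255,0)),(circ(.560,-.032,.0565,.0115),(0,0,255))]
ov(s,190,150,110,90,7,"pics/s8.png",C)
ov(t,170,190,110,85,7,"pics/t8.png",C)
cv2.imwrite("pics/t8f.png",t["color"][:,:,::-1])
E
```

```text
[ 0.46625662 -0.38027114  0.1788712 ] 0.9968881770929685 [-0.90422074 -0.2965609  -0.53494268]
```

View pics/s8.png

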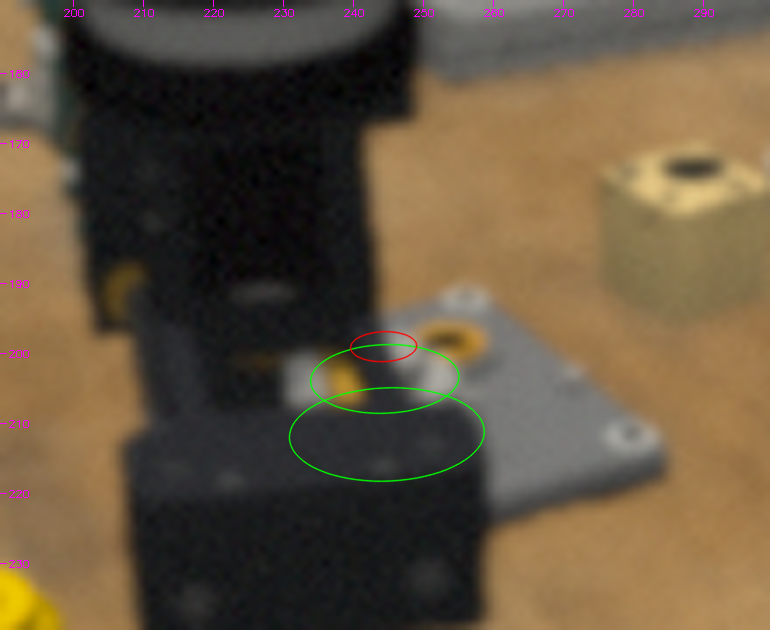

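View pics/t8.png

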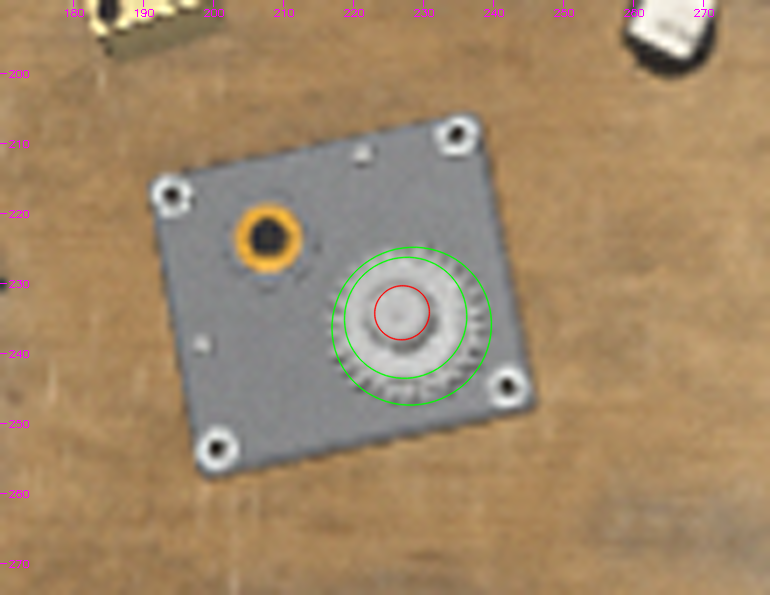

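```bash
python3 - <<'E'
from h import *
import pickle
t,s=pickle.load(open("s0.pkl","rb"))
c=np.array([.464,-.386]); yw=np.radians(-3.7); X=np.array([np.cos(yw),np.sin(yw)]); Y=np.array([-X[1],X[0]])
def P(x,y,z): return np.r_[c+X*x*1e-3+Y*y*1e-3,z*1e-3]
C=[]
G=(0,255,0);Rr=(0,0,255)
for sg in(1,-1):
    C.append((np.array([P(-6.5,sg*24.4,130),P(-6.5,sg*20,139),P(6.5,sg*20,139),P(6.5,sg*24.4,130),P(-6.5,sg*24.4,130)]),G))
C.append((np.array([P(-50,-31,55),P(50,-31,55),P(50,31,55),P(-50,31,55),P(-50,-31,55)]),Rr))
C.append((np.array([P(-11,-6,55),P(-11,-6,75),P(11,-6,75),P(11,-6,55)]),Rr))
ov(s,190,245,100,75,8,"pics/s9.png",C)
ov(t,320,240,60,55,10,"pics/t9.png",C)
E
```

```text
(no output)
```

View pics/s9.png

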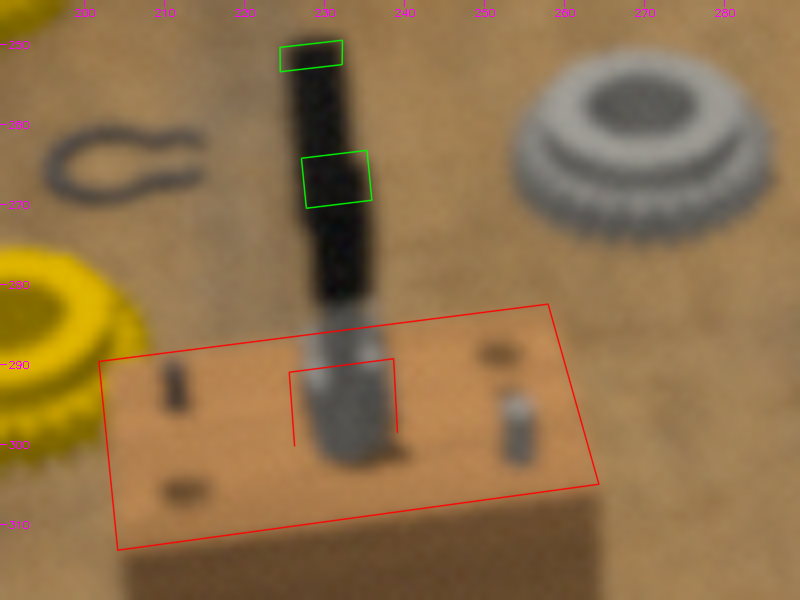

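View pics/t9.png

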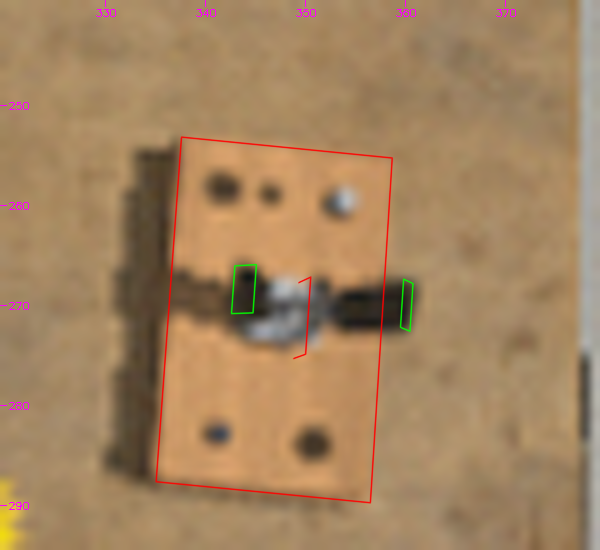

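Request:
{"op": "play_rows", "data": {
  "targets": [
    [[0,0,0],[-0.03,-0.13,-0.4],0],
    [[0,0,0],[0,0,-0.4],0],
    [[0,0,0],[0,0,-0.4],0],
    [[0,0,0],[0,0,0],0],
    [[0,0,0],[0,0,0],0]
  ]
}}

```text
clock: 9.45
tool_pos: [0.4638, -0.3873, 0.1303]
eef_rot: [-0.706, 0.021, 0.707, 0.022]
contact_force: [0.5, 0.1, -0.2]
opening: 0.997
```

```bash
python3 - <<'E'
from plant import r
from h import *
s=r.snapshot("side"); st=r.get_state(); p=st["tool_pos"];print(p,st["opening"],st["contact_force"])
crop(s,190,225,100,80,8,"pics/s10.png")
E
```

```text
[ 0.4641541  -0.38768433  0.13092927] 1.0038411879754017 [-0.16205148  0.14491976 -0.05326708]
```

View pics/s10.png

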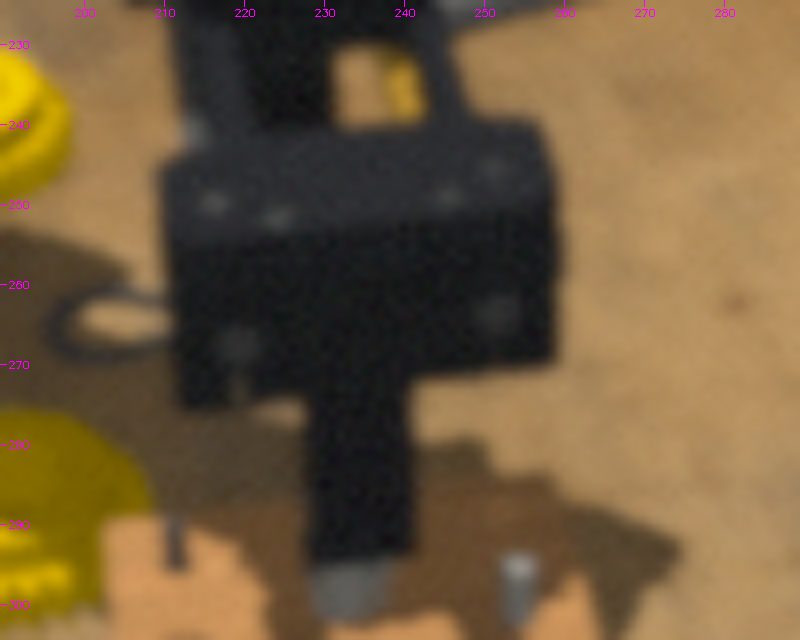

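Request:
{"op": "play_rows", "data": {
  "targets": [
    [[0,0,0],[0,0,0],100],
    [[0,0,0],[0,0,0],130],
    [[0,0,0],[0,0,0],130],
    [[0,0,0],[0,0,0],130],
    [[0,0,0],[0,0,0],130]
  ],
  "newtons": 3
}}

```text
clock: 10.0
tool_pos: [0.4638, -0.3879, 0.1311]
eef_rot: [0.707, -0.022, -0.707, -0.022]
contact_force: [0.7, 0.3, 0.7]
opening: 0.57
```

Request:
{"op": "play_rows", "data": {
  "targets": [
    [[0,0,0],[0,0,0],130],
    [[0,0,0],[0,0,0],130]
  ]
}}

```text
clock: 10.2
tool_pos: [0.4639, -0.3879, 0.1311]
eef_rot: [0.707, -0.022, -0.707, -0.022]
contact_force: [-0.7, -0.4, 1.1]
opening: 0.542
```

Request:
{"op": "play_rows", "data": {
  "targets": [
    [[0,0,0],[0,0,0],130],
    [[0,0,0],[0,0,0],130],
    [[0,0,0],[0,0,0],130]
  ]
}}

```text
clock: 10.5
tool_pos: [0.4639, -0.3879, 0.131]
eef_rot: [0.707, -0.022, -0.707, -0.022]
contact_force: [-0.0, -0.1, 0.8]
opening: 0.541
```

Request:
{"op": "play_rows", "data": {
  "targets": [
    [[0,0,0],[0,0,0],121],
    [[0,0,0],[0,0,0],121],
    [[0,0,0],[0,0,0],121],
    [[0,0,0],[0,0,0],121]
  ],
  "newtons": 12
}}

```text
clock: 10.9
tool_pos: [0.4639, -0.3879, 0.1311]
eef_rot: [0.707, -0.022, -0.707, -0.022]
contact_force: [0.5, 0.8, 3.0]
opening: 0.528
```

Request:
{"op": "play_rows", "data": {
  "targets": [
    [[0,0,0],[0,0,0.2],121],
    [[0,0,0],[0,0,0.3],121],
    [[0,0,0],[0,0,0.4],121],
    [[0,0,0],[0,0,0.4],121],
    [[0,0,0],[0,0,0.4],121]
  ]
}}

```text
clock: 11.4
tool_pos: [0.4636, -0.3879, 0.2002]
eef_rot: [-0.707, 0.022, 0.707, 0.022]
contact_force: [-0.1, -0.3, -0.6]
opening: 0.526
```

Request:
{"op": "play_rows", "data": {
  "targets": [
    [[0,0,0],[0,0,0.3],121],
    [[0,0,0],[0,0,0],121],
    [[0,0,0],[0,0,0],121]
  ]
}}

```text
clock: 11.7
tool_pos: [0.4636, -0.3878, 0.211]
eef_rot: [-0.707, 0.022, 0.707, 0.022]
contact_force: [0.0, 0.2, -1.7]
opening: 0.526
```

```bash
python3 - <<'E'
from plant import r
from h import *
s=r.snapshot("side"); t=r.snapshot("top"); st=r.get_state(); p=st["tool_pos"];print(p,st["opening"],st["contact_force"])
crop(s,175,195,110,90,7,"pics/s11.png")
crop(t,255,220,110,85,7,"pics/t11.png")
E
```

```text
[ 0.46329927 -0.38752047  0.21018129] 0.5270313958009171 [-1.18883632  0.05484762 -1.52303405]
```

View pics/s11.png

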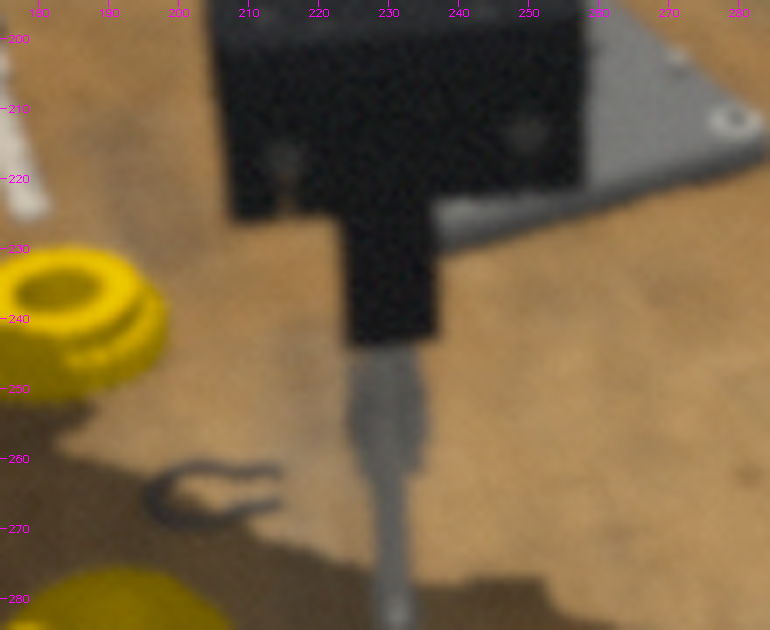

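View pics/t11.png

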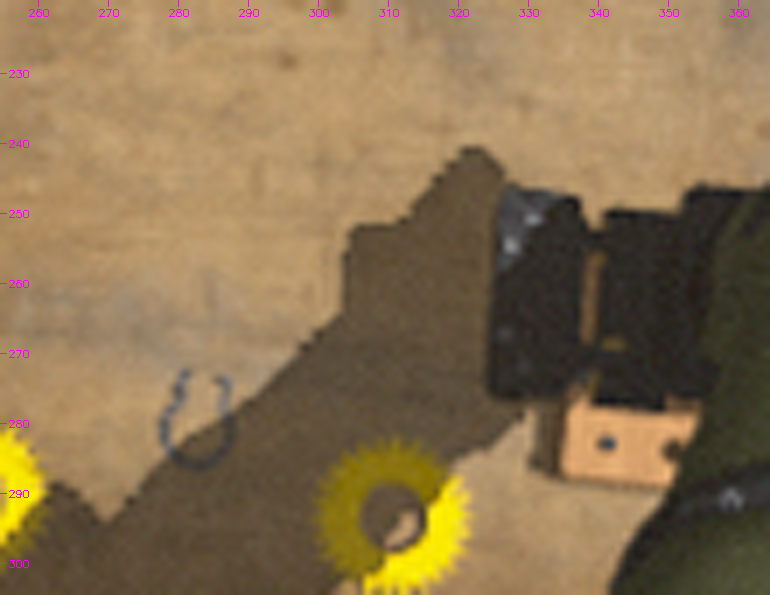

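```bash
python3 - <<'E'
from h import *
import pickle
from scipy.optimize import least_squares
t,s=pickle.load(open("s0.pkl","rb"))
for n,cam,(u0,v0,w,h) in (("top",t,(270,262,28,32)),("side",s,(190,254,32,22))):
    g=cam["color"].astype(float).sum(2)/3
    c=cam["color"].astype(float)[v0:v0+h,u0:u0+w]; 
    d=(c[...,0]-c[...,2])  # red minus blue: low for ring
    d=np.median(d)-d; d[d<0.35*d.max()]=0
    pts=[];wt=[]
    for j in range(h):
        for i in range(w):
            if d[j,i]>0: pts.append(px2w(cam,u0+i,v0+j,.0022)[:2]); wt.append(d[j,i])
    pts=np.array(pts);wt=np.array(wt)
    # keep main component
    ctr=np.array([.4327,-.2017]); k=np.linalg.norm(pts-ctr-[.006,0],axis=1)<.028; pts=pts[k];wt=wt[k]
    # circle fit from back part
    def f(p):
        q=pts-p[:2]; return np.sqrt(wt)*(np.linalg.norm(q,axis=1)-.0147)*(q[:,0]<.006)
    p=least_squares(f,ctr).x
    q=pts-p; m=q[:,0]>.017
    L=m&(q[:,1]>-.0035);Rr=m&(q[:,1]<=-.0035)
    l=np.average(q[L],axis=0,weights=wt[L]); rr=np.average(q[Rr],axis=0,weights=wt[Rr])
    md=(l+rr)/2
    print(n,p,'L',l*1e3,'R',rr*1e3,'yaw mid',np.degrees(np.arctan2(md[1],md[0])),'yaw ears',np.degrees(np.arctan2(*(-(l-rr)*[1,1])))%180-180, q[:,0].max())
    crop(cam,u0,v0,w,h,20,f"pics/c_{n}.png")
E
```

```text
top [ 0.43235665 -0.20144641] L [20.61785057  7.34859588] R [ 20.06355312 -11.03410865] yaw mid -5.176553293080752 yaw ears -178.2728719477798 0.023731390693213672
side [ 0.43302327 -0.20413298] L [21.60072388  6.54859497] R [ 19.97887625 -10.93026275] yaw mid -6.015640034083676 yaw ears -174.69875516490677 0.026544871638161938
```

View pics/c_top.png

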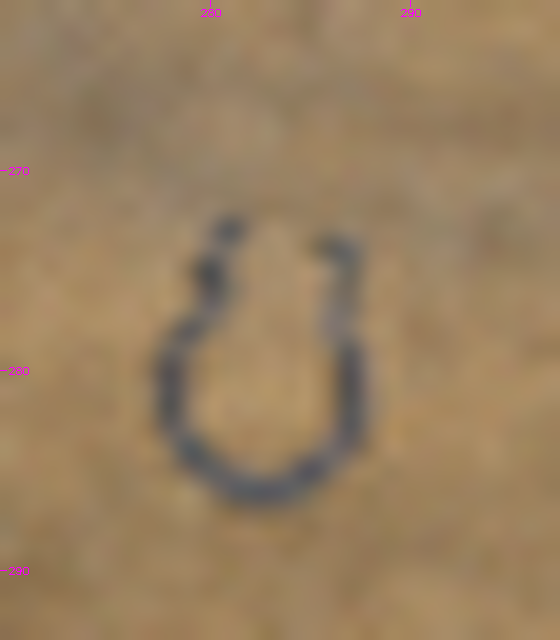

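View pics/c_side.png

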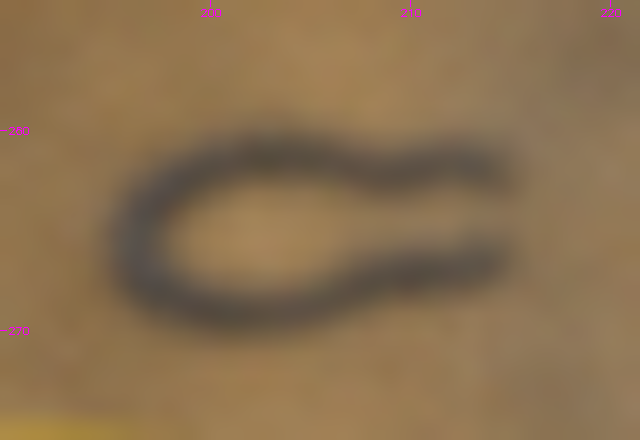

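Request:
{"op": "play_rows", "data": {
  "targets": [
    [[0,0,0],[0,0.6,0],121],
    [[0,0,-0.035],[-0.29,0.8,0],121],
    [[0,0,0],[0,0.8,0],121],
    [[0,0,0],[0,0.8,-0.1],121],
    [[0,0,0],[0,0.8,-0.4],121]
  ]
}}

```text
clock: 12.3
tool_pos: [0.4527, -0.2351, 0.1913]
eef_rot: [0.707, -0.034, -0.706, -0.034]
contact_force: [-0.3, -1.3, -1.3]
opening: 0.526
```

Request:
{"op": "play_rows", "data": {
  "targets": [
    [[0,0,0],[0,0.5,-0.5],121],
    [[0,0,0],[0,0.3,-0.25],121],
    [[0,0,0],[0,0,0],121],
    [[0,0,0],[0,0,0],121]
  ]
}}

```text
clock: 12.7
tool_pos: [0.4522, -0.2044, 0.1607]
eef_rot: [-0.706, 0.034, 0.707, 0.034]
contact_force: [-0.5, 0.1, -1.8]
opening: 0.527
```

```bash
python3 - <<'E'
from plant import r
from h import *
s=r.snapshot("side"); t=r.snapshot("top"); st=r.get_state(); p=st["tool_pos"];print(p,st["opening"],st["contact_force"],st["eef_rot"])
crop(s,170,200,110,80,7,"pics/s12.png")
crop(t,230,230,110,80,7,"pics/t12.png")
E
```

```text
[ 0.45243132 -0.20531134  0.16135051] 0.5267581606571122 [-0.68324832 -0.16336104 -1.77727451] [ 0.70662293 -0.03502964 -0.70589469 -0.03420022]
```

View pics/s12.png

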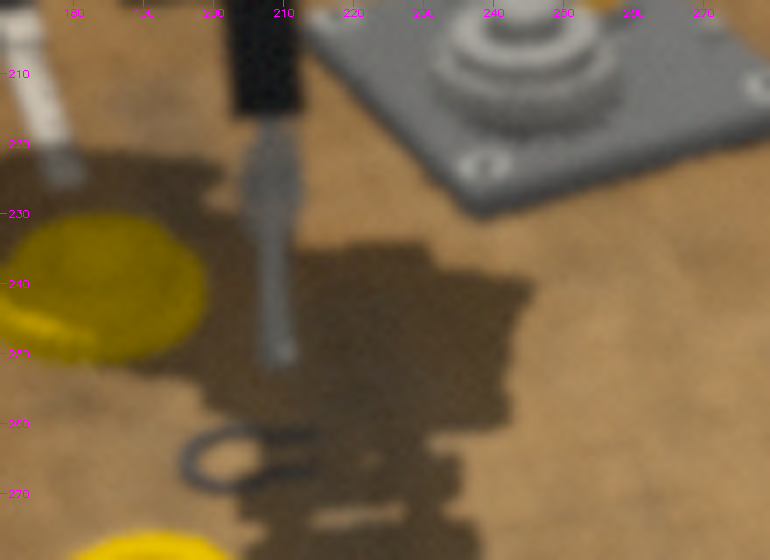

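View pics/t12.png

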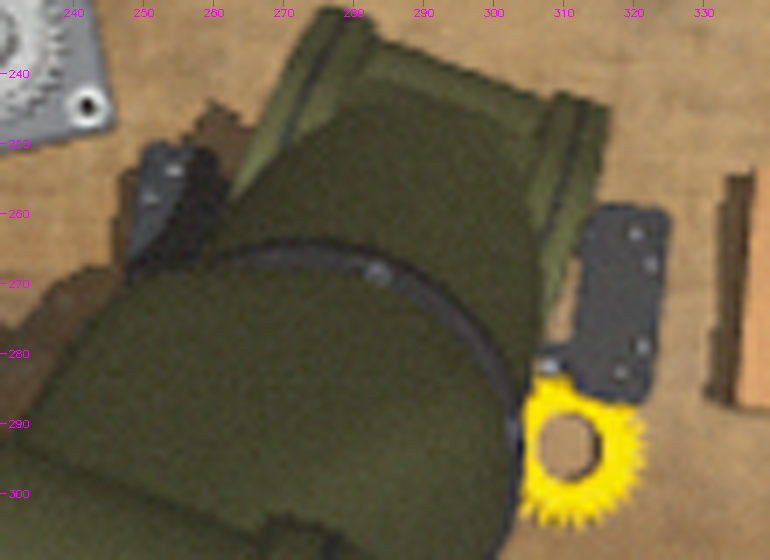

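```bash
cat >> h.py <<'E'
from scipy.spatial.transform import Rotation as Rn
def plcurves(p,q,tilt=0,dx=0):
    M=Rn.from_quat(q).as_matrix(); Y=M[:,1]; U=-M[:,0]; X=np.cross(Y,U)
    # make pliers x = world +x-ish
    if X[0]<0: X=-X; Y=-Y
    g=p+M[:,0]*.006+X*dx
    def P(x,y,z):  # z rel pivot, mm
        zz=z-60; return g+X*(x+tilt*-zz)*1e-3+Y*y*1e-3+U*zz*1e-3
    C=[(np.array([P(0,0,0),P(0,0,-59.3)]),(0,0,255)),
       (np.array([P(-5,-7.6,-56.5),P(5,-7.6,-56.5),P(5,7.6,-56.5),P(-5,7.6,-56.5),P(-5,-7.6,-56.5)]),(0,255,0)),
       (np.array([P(-11,-4,10),P(-11,-4,-10),P(11,-4,-10),P(11,-4,10)]),(0,255,0))]
    return C,P
E
python3 - <<'E'
from plant import r
from h import *
s=r.snapshot("side"); st=r.get_state(); p=st["tool_pos"]; print(p)
C,P=plcurves(p,st["eef_rot"])
ov(s,180,200,70,80,9,"pics/s13.png",C)
E
```

```text
[ 0.45241956 -0.20534041  0.16142426]
```

View pics/s13.png

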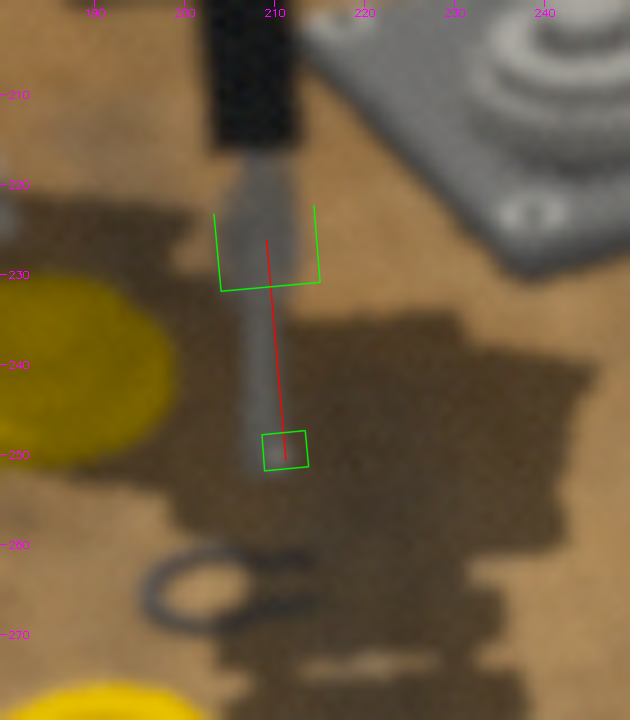

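Request:
{"op": "play_rows", "data": {
  "targets": [
    [[0,-0.03,0],[0,0.04,-0.2],118],
    [[0,0,0],[0,0,-0.2],118],
    [[0,0,0],[0,0,-0.15],118],
    [[0,0,0],[0,0,0],118],
    [[0,0,0],[0,0,0],118]
  ]
}}

```text
clock: 13.35
tool_pos: [0.4524, -0.2025, 0.1388]
eef_rot: [0.717, -0.034, -0.696, -0.035]
contact_force: [0.7, -0.1, -1.5]
opening: 0.543
```

```bash
python3 - <<'E'
from plant import r
from h import *
s=r.snapshot("side"); st=r.get_state(); p=st["tool_pos"]; print(p,st["opening"],st["contact_force"])
C,P=plcurves(p,st["eef_rot"],tilt=-.03)
ov(s,180,205,70,75,9,"pics/s14.png",C)
crop(s,185,240,45,35,17,"pics/s14b.png")
E
```

```text
[ 0.45243525 -0.20245478  0.13901099] 0.5373703144625701 [ 0.52737344 -0.50792823 -1.27808625]
```

View pics/s14.png

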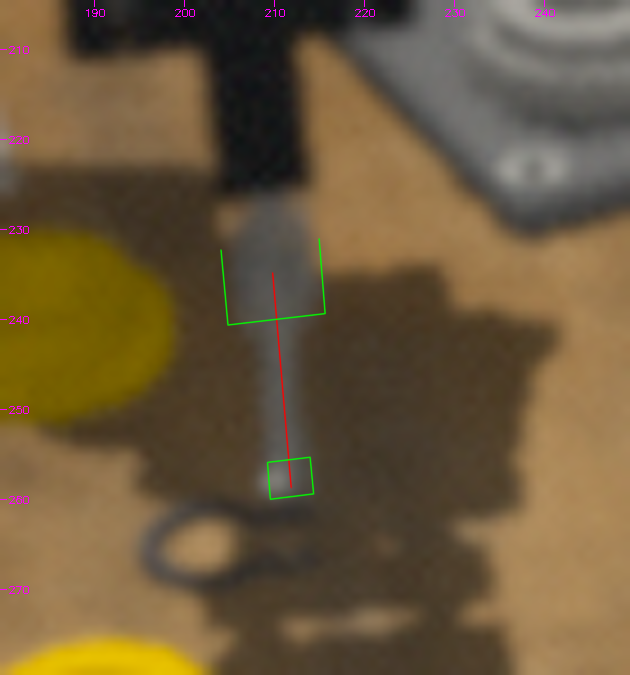

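View pics/s14b.png

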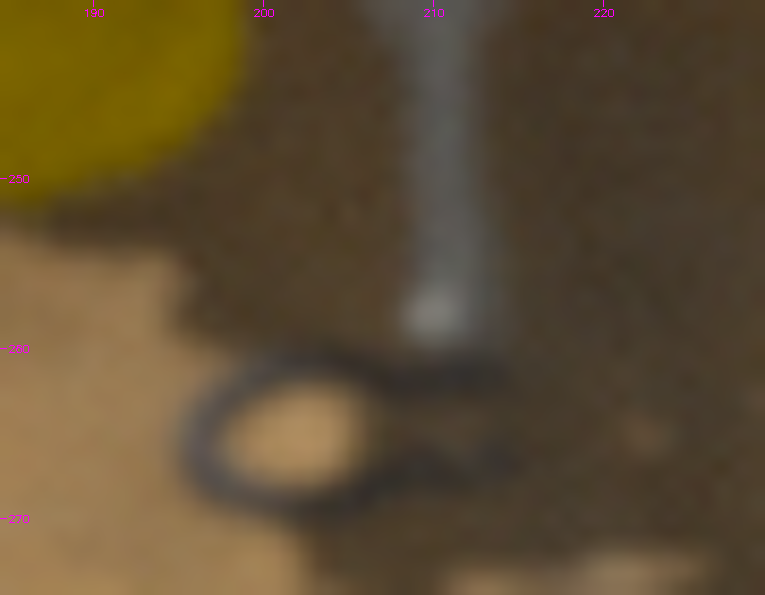

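```bash
python3 - <<'E'
from plant import r
from h import *
s=r.snapshot("side"); st=r.get_state(); p=st["tool_pos"]; print(p)
C,P=plcurves(p,st["eef_rot"],tilt=-.03)
tip=P(0,0,-59.3); print(tip, w2px(s,tip))
d=tip.copy(); d[2]=.003; print('lowered',w2px(s,d))
for y in(-.2033,-.206):
    for x in (.452,.4524): print(x,y,w2px(s,[x,y,.003]))
c=np.array([.4327,-.2035]);yw=np.radians(-5.5);R2=np.array([[np.cos(yw),-np.sin(yw)],[np.sin(yw),np.cos(yw)]])
g=lambda x,y:np.r_[c+R2@[x*1e-3,y*1e-3],.003]
b=np.radians(np.linspace(40,320,60))
C=[(np.array([g(14.7*np.cos(q),14.7*np.sin(q)) for q in b]),(0,0,255)),(np.array([g(19.5,8),g(19.5,-8)]),(0,0,255)),(np.array([g(16,8),g(16,-8)]),(0,255,0)),(np.array([g(23,8),g(23,-8)]),(0,255,0))]
ov(s,185,240,45,35,17,"pics/s15.png",C)
E
```

```text
[ 0.45249074 -0.20241396  0.13912034]
[ 0.45273982 -0.20210774  0.01376986] [[211.84219322 258.59780864]]
lowered [[212.2065063  262.78401599]]
0.452 -0.2033 [[211.94098321 263.15419505]]
0.4524 -0.2033 [[212.1290479  263.12495343]]
0.452 -0.206 [[212.12717806 263.87282087]]
0.4524 -0.206 [[212.31568783 263.84343818]]
```

View pics/s15.png

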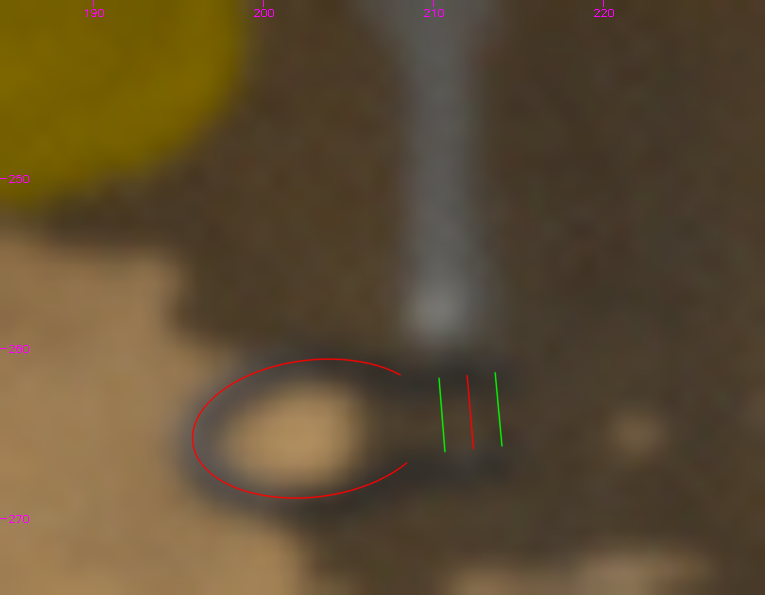

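Request:
{"op": "play_rows", "data": {
  "targets": [
    [[0,0,0],[0.03,-0.03,-0.1],118],
    [[0,0,0],[0,0,-0.1],118],
    [[0,0,0],[0,0,0],118],
    [[0,0,0],[0,0,0],118]
  ]
}}

```text
clock: 13.85
tool_pos: [0.4532, -0.2034, 0.1308]
eef_rot: [0.717, -0.033, -0.696, -0.035]
contact_force: [-0.3, 0.2, -1.5]
opening: 0.538
```

```bash
python3 - <<'E'
from plant import r
from h import *
s=r.snapshot("side"); st=r.get_state(); p=st["tool_pos"]; print(p,st["opening"],st["contact_force"])
crop(s,185,240,45,35,17,"pics/s16b.png")
E
```

```text
[ 0.45331389 -0.20344792  0.13087388] 0.5359235445939626 [-0.65729312  0.17464388 -0.23031691]
```

View pics/s16b.png

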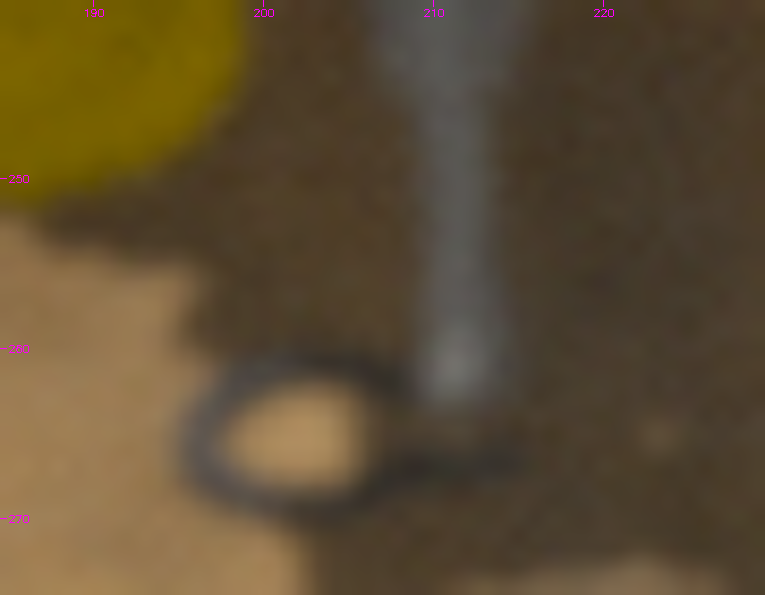

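```bash
python3 - <<'E'
from h import *
import pickle
t,s=pickle.load(open("s0.pkl","rb"))
for u,v in((211.5,261.4),(211.5,267),(212.5,266.7),(211.5,264.2)): print(px2w(s,u,v,.0015))
print(w2px(s,[.4525,-.2111,.0084]),w2px(s,[.4525,-.2035-.0076,.003]))
E
```

```text
[ 0.45223119 -0.19451354  0.0015    ]
[ 0.44929439 -0.21470762  0.0015    ]
[ 0.45147453 -0.21420255  0.0015    ]
[ 0.45074909 -0.20470655  0.0015    ]
[[212.53573247 263.09967722]] [[212.71812547 265.2028136 ]]
```

Request:
{"op": "play_rows", "data": {
  "targets": [
    [[0,0,0],[0,-0.015,-0.05],118],
    [[0,0,0],[0,0,0],118],
    [[0,0,0],[0,0,0],118]
  ]
}}

```text
clock: 14.2
tool_pos: [0.4534, -0.2041, 0.1289]
eef_rot: [0.717, -0.034, -0.696, -0.034]
contact_force: [-0.1, -0.1, -1.1]
opening: 0.537
```

Request:
{"op": "play_rows", "data": {
  "targets": [
    [[0,0,0],[0,0,-0.025],118],
    [[0,0,0],[0,0,0],118],
    [[0,0,0],[0,0,0],118]
  ]
}}

```text
clock: 14.5
tool_pos: [0.4533, -0.2041, 0.1279]
eef_rot: [0.717, -0.034, -0.696, -0.034]
contact_force: [-0.4, 0.3, -1.3]
opening: 0.54
```

Request:
{"op": "play_rows", "data": {
  "targets": [
    [[0,0,0],[0,0,-0.025],118],
    [[0,0,0],[0,0,0],118],
    [[0,0,0],[0,0,0],118]
  ]
}}

```text
clock: 14.8
tool_pos: [0.4534, -0.2041, 0.1269]
eef_rot: [0.717, -0.033, -0.696, -0.034]
contact_force: [-0.2, 0.8, -1.6]
opening: 0.54
```

No contact yet at 0.1269, i.e. the pins have passed the ear-top height. I'll go on in small steps.

Request:
{"op": "play_rows", "data": {
  "targets": [
    [[0,0,0],[0,0,-0.02],118],
    [[0,0,0],[0,0,0],118],
    [[0,0,0],[0,0,0],118]
  ]
}}

```text
clock: 15.1
tool_pos: [0.4535, -0.2042, 0.1262]
eef_rot: [0.717, -0.034, -0.696, -0.034]
contact_force: [0.2, 0.3, 0.1]
opening: 0.539
```

Request:
{"op": "play_rows", "data": {
  "targets": [
    [[0,0,0],[0,0,-0.02],118],
    [[0,0,0],[0,0,0],118],
    [[0,0,0],[0,0,0],118]
  ]
}}

```text
clock: 15.4
tool_pos: [0.4537, -0.2044, 0.1256]
eef_rot: [0.717, -0.034, -0.695, -0.034]
contact_force: [0.0, 0.6, 4.4]
opening: 0.537
```

```bash
python3 - <<'E'
from plant import r
from h import *
s=r.snapshot("side"); st=r.get_state(); p=st["tool_pos"]; print(p,st["opening"],st["contact_force"])
crop(s,185,240,45,35,17,"pics/s17b.png")
E
```

```text
[ 0.45367442 -0.20433706  0.12562535] 0.5359020238028971 [-0.09286495 -0.8505772   5.24306137]
```

View pics/s17b.png

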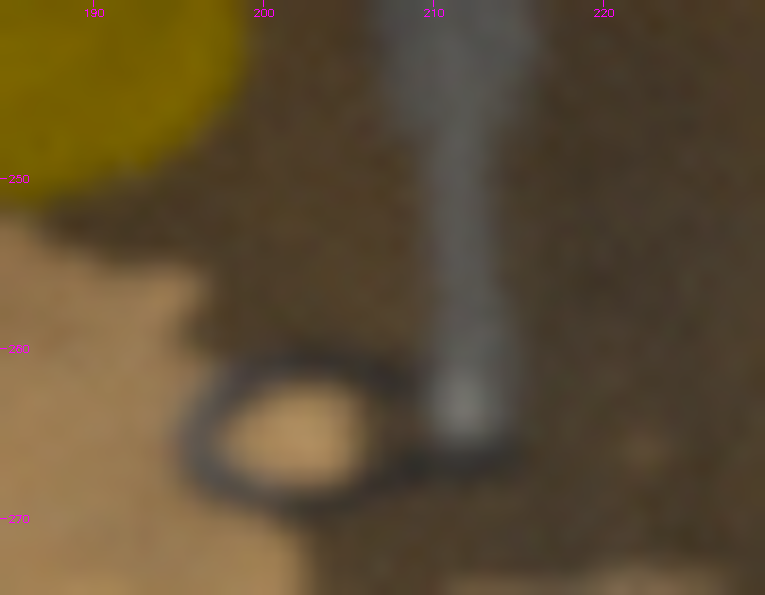

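```bash
python3 - <<'E'
from plant import r
from h import *
import pickle
t,s0=pickle.load(open("s0.pkl","rb"))
s=r.snapshot("side")
g=lambda c:c["color"].astype(int).sum(2)//3
for v in (258,260,262,263,264): print(v,g(s)[v,204:221])
print('orig ring')
for v in (261,262,264,265,266,267): print(v,g(s0)[v,192:222])
E
```

```text
258 [62 62 65 63 67 67 73 79 85 84 74 64 59 58 58 56 54]
260 [53 55 57 57 60 63 72 84 87 86 78 71 61 62 60 59 60]
262 [ 73  65  55  48  48  57  77  97 101  87  79  67  60  59  59  60  64]
263 [102  88  65  55  57  63  83 106 111  97  81  67  57  57  61  58  60]
264 [121 100  76  60  55  64  81 103 111  99  77  66  61  61  59  59  60]
orig ring
261 [114 110 110 110 109 103 102  96  89  86  79  78  79  81  85  93  98 100
  97  94  92  94  99 105 114 116 116 118 118 119]
262 [112 113 111 110 104  96  86  78  76  79  79  78  82  81  83  80  82  81
  80  81  84  83  86  98 109 115 117 117 121 119]
264 [112 112 111 102  85  76  78  93 108 117 123 121 121 119 115 112 110 110
 111 113 114 112 110 110 113 114 116 117 117 117]
265 [109 112 107  94  84  81  93 109 118 123 128 127 126 123 121 117 116 114
 115 115 115 107 107 108 113 113 117 117 118 118]
266 [109 108 104  93  82  83  96 111 119 124 128 128 124 122 118 110 105 101
  98  97  97  92  92  99 110 113 116 117 115 115]
267 [111 107 102  91  79  81  89 101 112 114 117 121 118 113 104  92  85  80
  77  77  80  83  86  99 109 114 113 114 116 118]
```

Request:
{"op": "play_rows", "data": {
  "targets": [
    [[0,0,0],[0,0,0.05],118],
    [[0,0,0],[0.028,0,0],118],
    [[0,0,0],[0,0,0],118],
    [[0,0,0],[0,0,0],118]
  ]
}}

```text
clock: 15.9
tool_pos: [0.4543, -0.2039, 0.1271]
eef_rot: [0.717, -0.033, -0.696, -0.035]
contact_force: [0.6, -0.2, -1.2]
opening: 0.539
```

Request:
{"op": "play_rows", "data": {
  "targets": [
    [[0,0,0],[0,0,-0.03],118],
    [[0,0,0],[0,0,-0.015],118],
    [[0,0,0],[0,0,0],118],
    [[0,0,0],[0,0,0],118]
  ]
}}

```text
clock: 16.3
tool_pos: [0.4547, -0.2042, 0.1257]
eef_rot: [0.717, -0.034, -0.695, -0.034]
contact_force: [-0.6, -0.5, 2.8]
opening: 0.537
```

```bash
python3 - <<'E'
from plant import r
from h import *
s=r.snapshot("side"); st=r.get_state(); print(st["tool_pos"],st["opening"],st["contact_force"])
g=lambda c:c["color"].astype(int).sum(2)//3
for v in (262,263,264): print(v,g(s)[v,204:221])
for v in (265,266,267): print(v,g(s)[v,192:222])
E
```

```text
[ 0.45464751 -0.20417955  0.12570729] 0.5394242721406394 [-1.02838197 -0.0511422   3.09615335]
262 [74 64 55 50 49 53 68 85 97 96 83 67 62 59 58 58 63]
263 [105  95  79  61  53  59  69  85  93  92  79  71  60  58  58  61  61]
264 [126 116  92  71  62  59  68  77  83  79  76  68  61  57  59  62  61]
265 [119 119 114 100  91  86  97 116 127 133 135 136 133 120  97  74  59  59
  64  73  76  72  63  63  58  58  57  60  59  60]
266 [118 117 110  99  87  91 102 116 125 132 133 133 125 112  85  63  54  52
  54  62  64  62  58  57  58  57  57  59  62  58]
267 [116 116 108  96  82  84  93 106 114 119 125 121 114  93  71  53  49  47
  49  52  55  56  52  53  56  58  57  59  57  60]
```

Request:
{"op": "play_rows", "data": {
  "targets": [
    [[0,0,0],[0,0,0],126],
    [[0,0,0],[0,0,0.003],134],
    [[0,0,0],[0,0,0.003],142],
    [[0,0,0],[0,0,0.003],150]
  ],
  "newtons": 22
}}

```text
clock: 16.75
tool_pos: [0.4547, -0.2047, 0.1262]
eef_rot: [0.717, -0.034, -0.695, -0.034]
contact_force: [-0.5, -2.3, 4.7]
opening: 0.411
```

Request:
{"op": "play_rows", "data": {
  "targets": [
    [[0,0,0],[0,0,0],150],
    [[0,0,0],[0,0,0],150]
  ]
}}

```text
clock: 16.95
tool_pos: [0.4548, -0.2048, 0.1262]
eef_rot: [0.717, -0.034, -0.695, -0.034]
contact_force: [0.3, -2.2, 4.8]
opening: 0.415
```

```bash
python3 - <<'E'
from plant import r
from h import *
s=r.snapshot("side"); st=r.get_state(); p=st["tool_pos"]; print(p,st["opening"],st["contact_force"])
crop(s,185,240,45,35,17,"pics/s18b.png")
E
```

```text
[ 0.45476623 -0.20480645  0.12618044] 0.4137551886102994 [ 0.38538422 -1.54656223  5.49429013]
```

View pics/s18b.png

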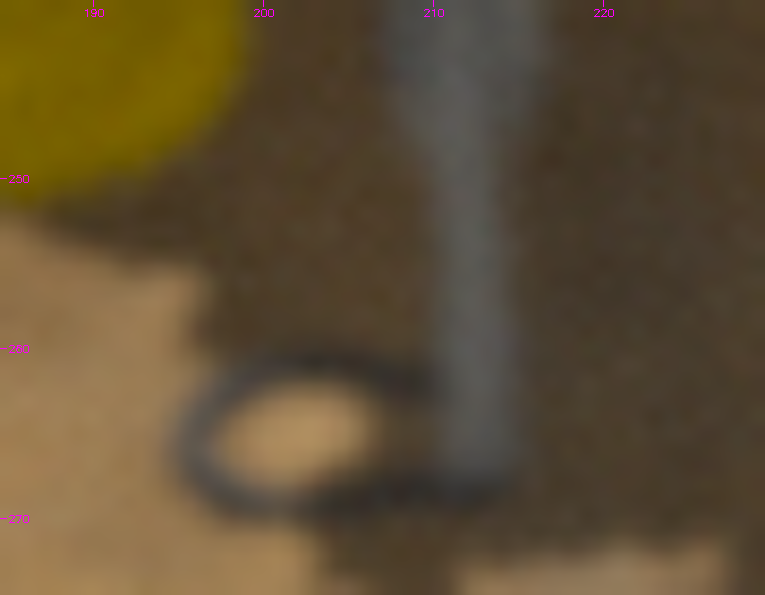

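Request:
{"op": "play_rows", "data": {
  "targets": [
    [[0,0,0],[0,0,0.005],158],
    [[0,0,0],[0,0,0.003],166],
    [[0,0,0],[0,0,0.003],174],
    [[0,0,0],[0,0,0.003],182],
    [[0,0,0],[0,0,0],182]
  ]
}}

```text
clock: 17.5
tool_pos: [0.4545, -0.2043, 0.1265]
eef_rot: [0.717, -0.034, -0.696, -0.034]
contact_force: [0.2, -2.7, 4.7]
opening: 0.29
```

Request:
{"op": "play_rows", "data": {
  "targets": [
    [[0,0,0],[0,0,0.003],190],
    [[0,0,0],[0,0,0.003],200],
    [[0,0,0],[0,0,0.003],210],
    [[0,0,0],[0,0,0],230],
    [[0,0,0],[0,0,0],255]
  ]
}}

```text
clock: 18.0
tool_pos: [0.4542, -0.2035, 0.1265]
eef_rot: [0.716, -0.033, -0.696, -0.035]
contact_force: [-0.8, 0.1, -0.9]
opening: 0.189
```

Request:
{"op": "play_rows", "data": {
  "targets": [
    [[0,0,0],[0,0,0],255],
    [[0,0,0],[0,0,0],255],
    [[0,0,0],[0,0,0],255]
  ]
}}

```text
clock: 18.3
tool_pos: [0.4543, -0.2039, 0.1267]
eef_rot: [0.717, -0.033, -0.696, -0.035]
contact_force: [-0.3, 0.4, -0.6]
opening: 0.187
```

```bash
python3 - <<'E'
from plant import r
from h import *
s=r.snapshot("side"); st=r.get_state(); p=st["tool_pos"]; print(p,st["opening"],st["contact_force"])
crop(s,185,230,55,45,14,"pics/s19b.png")
E
```

```text
[ 0.4543706  -0.20402888  0.12676645] 0.18565799080965725 [ 0.29325697 -1.3514768  -1.16261072]
```

View pics/s19b.png

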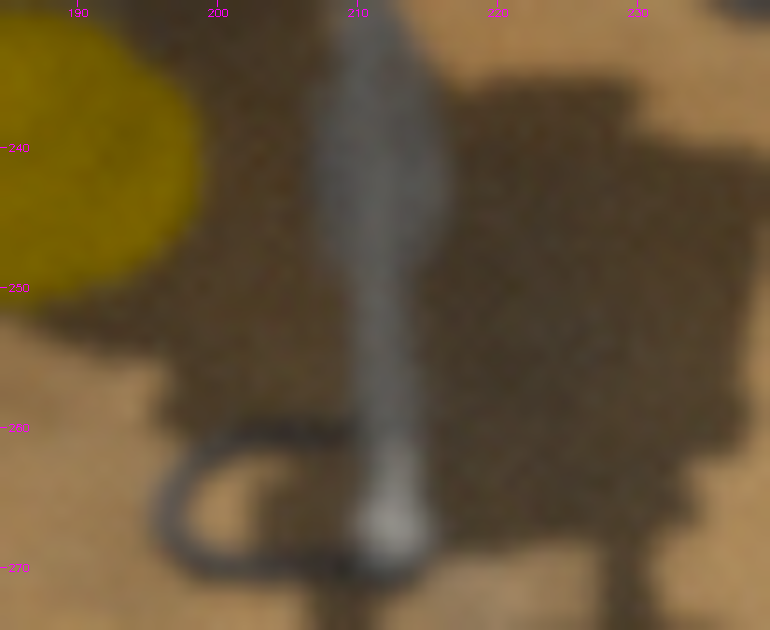

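Request:
{"op": "play_rows", "data": {
  "targets": [
    [[0,0,0],[0,0,0.1],255],
    [[0,0,0],[0,0,0.2],255],
    [[0,0,0],[0,0,0.4],255],
    [[0,0,0],[0,0,0.5],255],
    [[0,0,0],[0,0,0.3],255]
  ]
}}

```text
clock: 18.85
tool_pos: [0.4549, -0.2043, 0.1886]
eef_rot: [0.717, -0.034, -0.695, -0.034]
contact_force: [-0.1, -0.3, -1.6]
opening: 0.186
```

Request:
{"op": "play_rows", "data": {
  "targets": [
    [[0,0,0],[0,0,0],255],
    [[0,0,0],[0,0,0],255]
  ]
}}

```text
clock: 19.05
tool_pos: [0.4545, -0.2041, 0.1871]
eef_rot: [0.717, -0.034, -0.695, -0.034]
contact_force: [-0.5, 0.9, -1.6]
opening: 0.185
```

```bash
python3 - <<'E'
from plant import r
from h import *
s=r.snapshot("side"); st=r.get_state(); p=st["tool_pos"]; print(p,st["opening"],st["contact_force"])
crop(s,175,190,65,65,10,"pics/s20.png")
E
```

```text
[ 0.45419831 -0.20401521  0.18663497] 0.1862759563692552 [-0.02527499  0.63269951 -1.70552823]
```

View pics/s20.png

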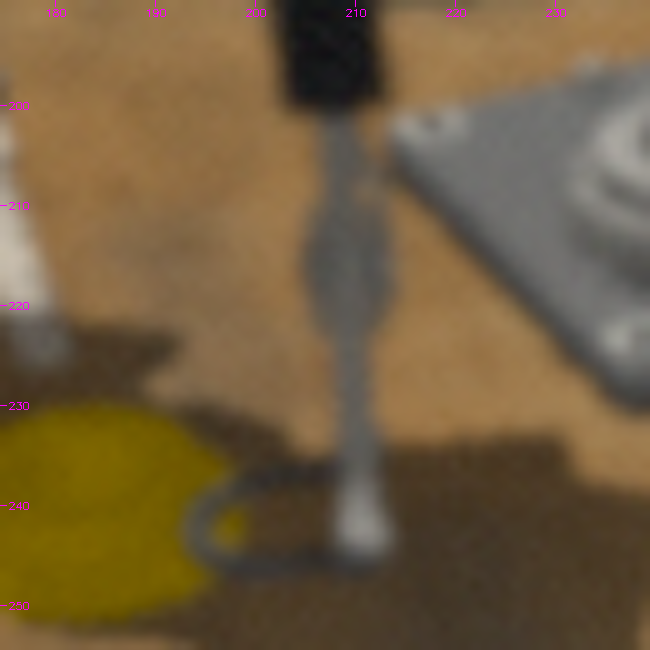

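```bash
python3 - <<'E'
from plant import r
from h import *
s=r.snapshot("side")
C=s["color"].astype(int)
for v in range(238,248): print(v,(C[v,188:212].sum(1)//3))
A=px2w(s,196.6,265.6,.0015); B=px2w(s,212.7,269.5,.0015)
for P in (A,B): print(P,w2px(s,P+[0,0,.060]),w2px(s,P+[0,0,.057]))
E
```

```text
238 [ 69  68  69  67  67  66  64  70  74  72  64  57  50  47  46  47  47  45
  44  53  66  85  98 100]
239 [ 69  68  67  67  66  67  72  72  71  69  62  57  53  52  50  52  52  50
  51  55  71  94 112 113]
240 [ 69  70  69  68  66  71  72  68  64  66  62  61  55  53  53  53  54  51
  52  60  77 103 122 120]
241 [ 70  71  69  68  68  74  73  69  65  64  65  60  57  55  58  55  56  53
  57  60  82 112 130 128]
242 [ 71  71  70  69  72  78  76  72  70  63  66  65  58  57  55  54  56  54
  56  61  86 118 137 136]
243 [ 72  72  70  69  75  79  79  77  72  71  66  63  56  57  58  57  57  55
  53  60  82 117 132 132]
244 [ 72  71  70  69  70  74  72  76  77  77  68  63  56  55  56  52  55  54
  55  57  72  94 108 109]
245 [70 69 69 71 68 73 69 71 73 76 71 63 61 55 53 55 50 46 46 50 57 71 79 84]
246 [70 72 70 70 70 66 68 68 64 64 63 62 58 58 57 53 51 43 48 48 51 55 62 63]
247 [71 70 71 72 72 68 71 65 62 57 56 59 59 57 55 53 50 51 50 51 50 55 56 58]
[ 0.41970374 -0.20139732  0.0015    ] [[193.99159275 241.57891172]] [[194.12555243 242.81786501]]
[ 0.45042602 -0.22414185  0.0015    ] [[210.59113591 245.2733737 ]] [[210.6994942  246.52356327]]
```

Request:
{"op": "play_rows", "data": {
  "targets": [
    [[0,0,0],[0,0.1,0.2],255],
    [[0,0,0],[0.2,0.3,0.2],255],
    [[0,0,0],[0.4,0.5,0],255],
    [[0,0,0],[0.5,0.6,0],255],
    [[0,0,0],[0.5,0.7,0],255]
  ]
}}

```text
clock: 19.65
tool_pos: [0.5188, -0.1156, 0.2029]
eef_rot: [0.717, -0.034, -0.696, -0.035]
contact_force: [1.0, -0.0, -1.4]
opening: 0.188
```

Request:
{"op": "play_rows", "data": {
  "targets": [
    [[0,0,0],[0.5,0.7,0],255],
    [[0,0,0],[0.4,0.6,0],255],
    [[0,0,0],[0.3,0.4,0],255],
    [[0,0,0],[0.16,0.26,0],255],
    [[0,0,0],[0.1,0.1,0],255]
  ]
}}

```text
clock: 20.15
tool_pos: [0.5769, -0.0322, 0.2026]
eef_rot: [0.717, -0.033, -0.696, -0.034]
contact_force: [-0.1, -0.7, -1.1]
opening: 0.185
```

Request:
{"op": "play_rows", "data": {
  "targets": [
    [[0,0,0],[0,0,0],255],
    [[0,0,0],[0,0,0],255],
    [[0,0,0],[0,0,0],255]
  ]
}}

```text
clock: 20.45
tool_pos: [0.5762, -0.0352, 0.2028]
eef_rot: [0.716, -0.035, -0.696, -0.035]
contact_force: [0.5, -0.3, -1.3]
opening: 0.19
```

```bash
python3 - <<'E'
from plant import r
from h import *
s=r.snapshot("side"); t=r.snapshot("top"); st=r.get_state(); p=st["tool_pos"]; print(p,st["opening"],st["contact_force"],st["eef_rot"])
crop(s,215,160,70,70,9,"pics/s21.png")
crop(t,190,200,80,60,9,"pics/t21.png")
E
```

```text
[ 0.57644743 -0.03472742  0.20288484] 0.1870042496797446 [ 0.00838511 -0.81100701 -1.63592542] [ 0.71665335 -0.03419437 -0.69571821 -0.03485516]
```

View pics/s21.png

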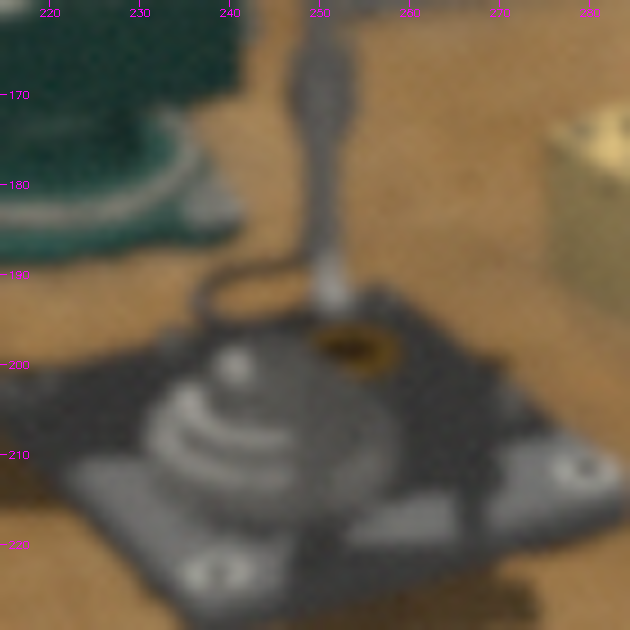

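View pics/t21.png

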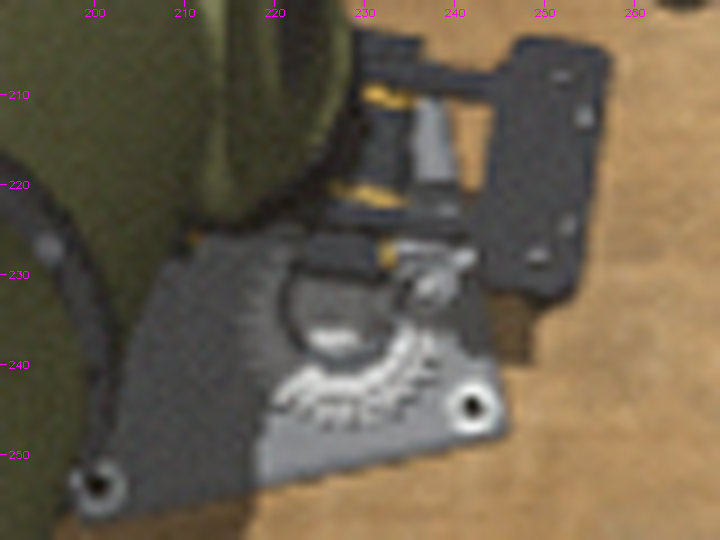

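```bash
python3 - <<'E'
from plant import r
from h import *
t=r.snapshot("top"); s=r.snapshot("side"); st=r.get_state(); print(st["tool_pos"])
def ring(cx,cy,z,rad,yaw=-5.5):
    b=np.radians(np.linspace(50,310,60)+yaw); return np.c_[cx+rad*np.cos(b),cy+rad*np.sin(b),z+0*b]
cx,cy=.560,-.0315
C=[(ring(cx,cy,.0775,.0175),(0,0,255)),(circ(cx,cy,.0565,.0115),(0,255,0)),(circ(cx,cy,.0565,.014),(0,255,0))]
crop(t,212,215,40,35,18,"pics/t22r.png"); 
ov(t,212,215,40,35,18,"pics/t22.png",C)
ov(s,225,175,45,38,17,"pics/s22.png",C)
E
```

```text
[ 0.57664323 -0.03431085  0.20289696]
```

View pics/t22.png

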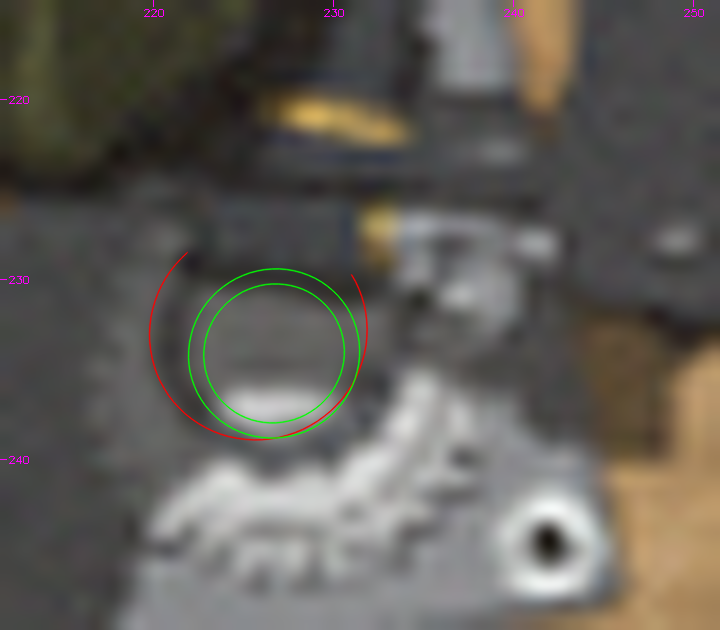

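View pics/s22.png

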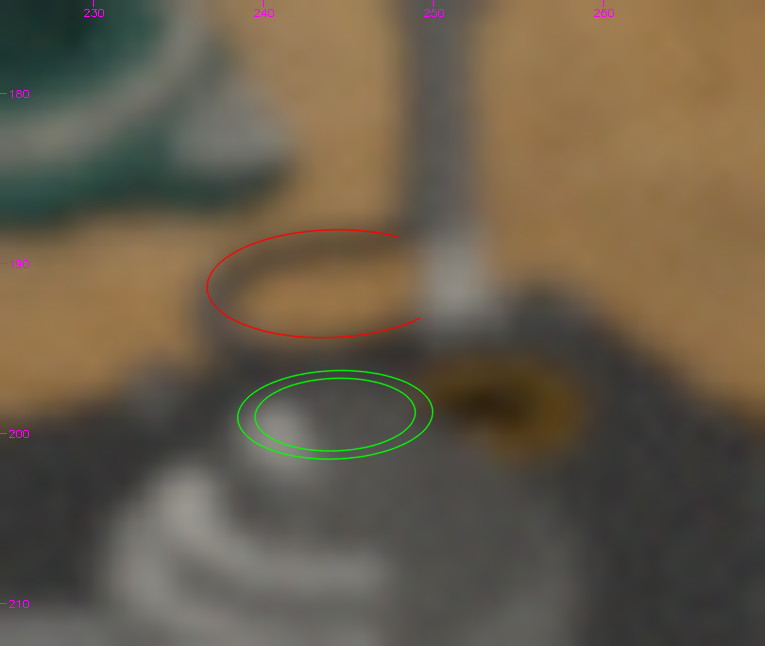

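View pics/t22r.png

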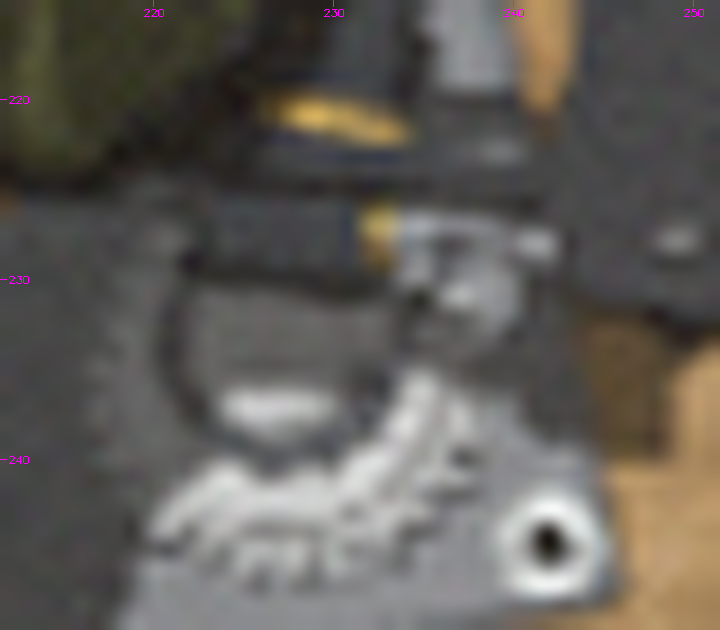

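```bash
python3 - <<'E'
from plant import r
from h import *
t=r.snapshot("top"); s=r.snapshot("side"); st=r.get_state(); p=st["tool_pos"]; print(p)
C,P=plcurves(p,st["eef_rot"],tilt=-.03)
G=[]
for sg in(1,-1):
    for z in(-54.2,-44):
        q=np.array([P(-5,sg*15,z),P(5,sg*15,z),P(5,sg*22.6,z),P(-5,sg*22.6,z),P(-5,sg*15,z)]); G.append((q,(0,255,0)))
print(P(0,0,-57))
def ringP(dz=0,pitch=0,rad=17.4):
    b=np.radians(np.linspace(45,315,60)); return np.array([P(-14.5+rad*np.cos(a),rad*np.sin(a),-55.7-pitch*(14.5-rad*np.cos(a))) for a in b])
G+= [(ringP(),(0,0,255)),(ringP(pitch=.1),(255,0,0))]
ov(t,212,215,40,35,18,"pics/t23.png",G)
ov(s,225,170,45,38,17,"pics/s23.png",G)
E
```

```text
[ 0.57677175 -0.03396566  0.20286309]
[ 0.57696167 -0.03363904  0.0798136 ]
```

View pics/t23.png

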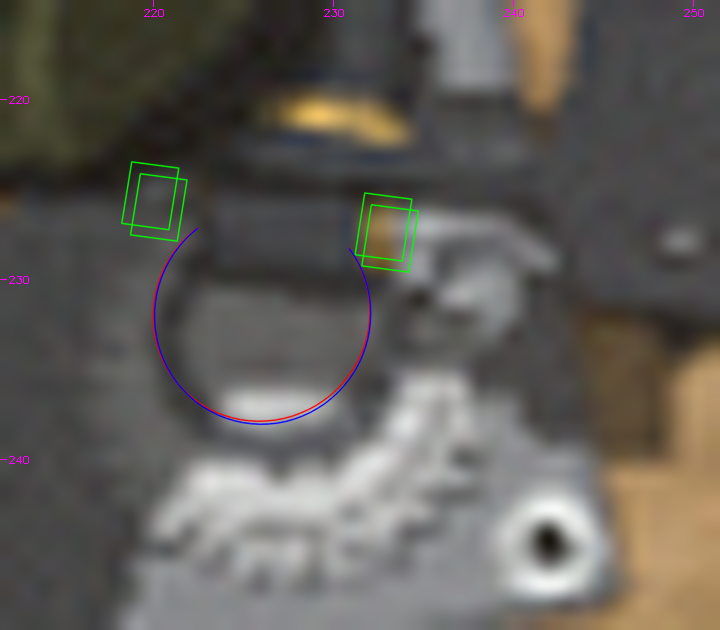

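View pics/s23.png

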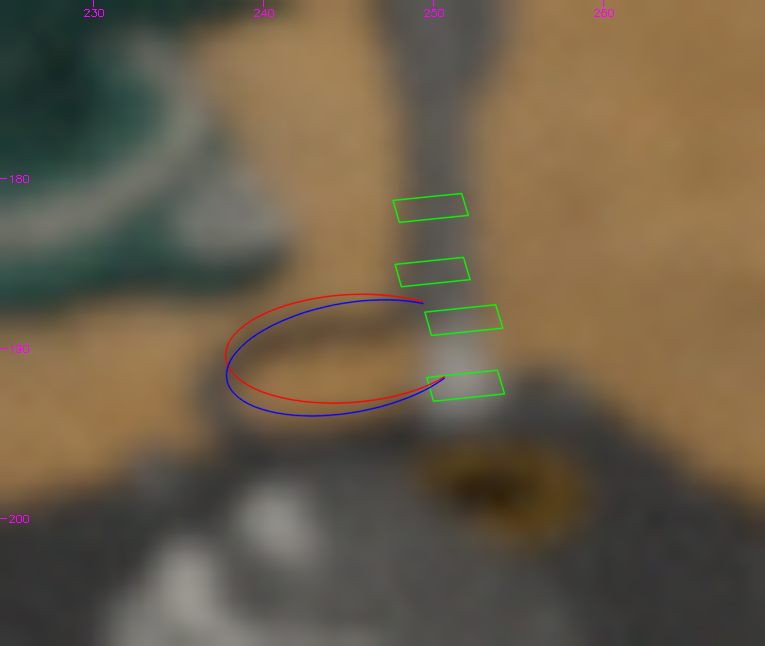

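```bash
python3 - <<'E'
from plant import r
from h import *
import pickle
t=r.snapshot("top"); s=r.snapshot("side"); st=r.get_state(); print(st["tool_pos"])
pickle.dump((t,s),open("s1.pkl","wb"))
def enh(cam,u0,v0,w,h,f,name,hi):
    c=cam["color"][v0:v0+h,u0:u0+w,::-1].astype(float); c=np.clip((c-25)/(hi-25),0,1)**.7*255
    d=dict(cam); col=cam["color"].copy(); col[v0:v0+h,u0:u0+w]=c[:,:,::-1].astype(np.uint8); d["color"]=col
    crop(d,u0,v0,w,h,f,name)
enh(t,212,222,32,26,24,"pics/t24.png",130)
enh(s,230,182,30,22,25,"pics/s24.png",130)
E
```

```text
[ 0.57684363 -0.03377238  0.20284686]
```

View pics/t24.png

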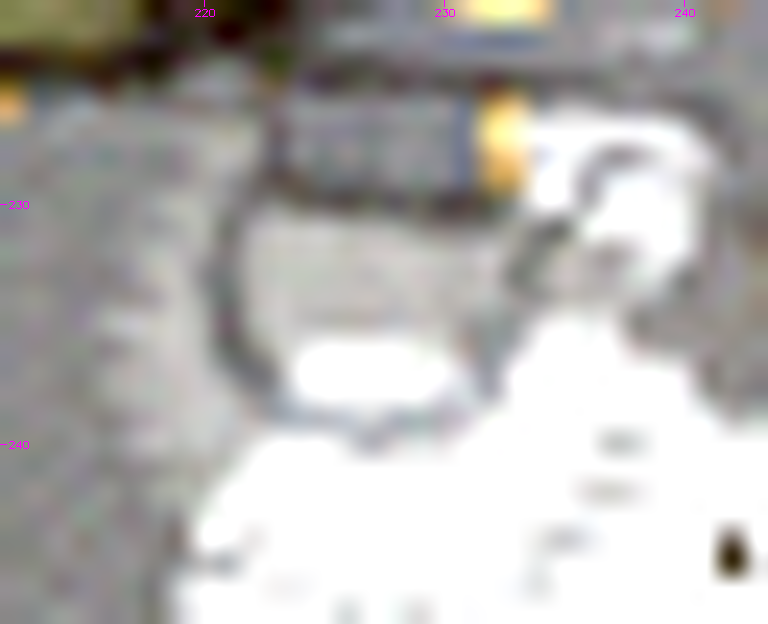

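View pics/s24.png

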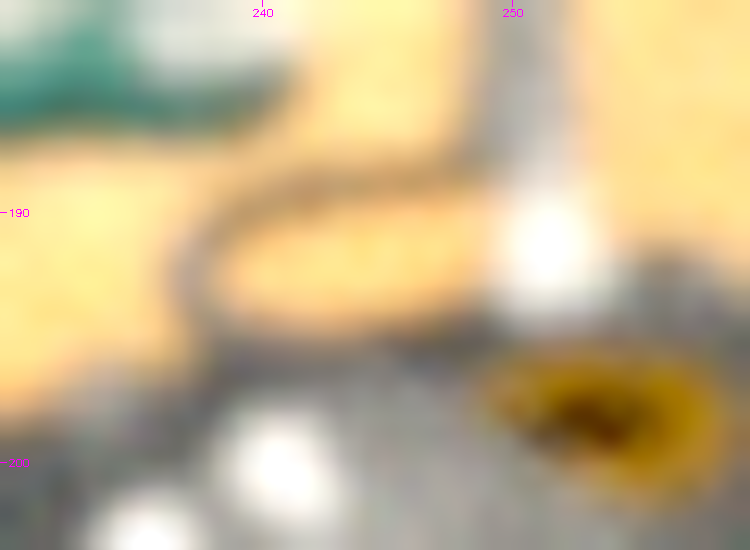

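```bash
python3 - <<'E'
from h import *
import pickle
t,s=pickle.load(open("s1.pkl","rb"))
print('ring top',px2w(t,227.1,232.9,.0775))
# side: left extreme of mid-line & extents
for z in(.0775,):
    print('ring side left',px2w(s,237.1,192.6,z),'upper',px2w(s,244,188.9,z),'lower',px2w(s,244,195.4,z))
print('ears end?',px2w(s,251.5,194.3,.079))
# stub in s0 top: threshold-based
t0,s0=pickle.load(open("s0.pkl","rb"))
g=t0["color"].astype(int).sum(2)//3
print(g[226:246,218:238])
E
```

```text
ring top [ 0.56019218 -0.03519313  0.0775    ]
ring side left [ 0.54256444 -0.03508617  0.0775    ] upper [ 0.56279977 -0.01947843  0.0775    ] lower [ 0.5554514  -0.05428588  0.0775    ]
ears end? [ 0.57328782 -0.05629698  0.079     ]
[[125 125 126 128 127 127 125 127 125 127 125 126 128 127 126 127 124 124
  132 128]
 [123 122 126 129 125 126 126 124 125 122 124 123 125 129 127 127 125 127
  128 127]
 [122 124 127 126 127 124 125 126 117 111 120 121 126 123 125 127 129 124
  129 130]
 [124 125 125 126 124 122 122 124 128 133 133 140 128 118 126 125 130 126
  127 129]
 [123 124 123 121 121 123 128 131 146 162 162 174 161 144 122 114 128 125
  127 129]
 [123 123 125 116 119 135 150 168 180 173 162 162 169 171 149 129 126 126
  127 130]
 [122 126 119 114 128 157 180 180 180 177 177 174 161 165 180 158 123 125
  125 130]
 [129 125 117 121 140 172 181 176 176 175 178 186 157 150 191 173 133 109
  108 133]
 [127 119 110 132 149 171 177 175 164 170 181 183 165 137 161 196 173 112
  112 132]
 [125 123 119 143 166 171 183 172 160 167 181 183 163 112 124 186 168 122
  120 131]
 [124 118 116 139 157 156 179 177 179 180 181 173 147 108 130 180 168 123
  122 131]
 [122 121 121 151 168 136 160 174 179 177 170 150 122  84 139 188 161 121
  119 128]
 [121 123 117 150 185 160 122 150 156 141 126 119  90 111 164 175 144 125
  125 126]
 [123 125 121 129 167 165 123 131 100 102  98  81 102 155 191 162 120 123
  128 127]
 [123 123 114 107 148 181 177 144 113 111 109 132 169 190 171 136 117 121
  129 130]
 [125 121 124 126 128 147 177 185 191 180 176 190 187 171 139 121 127 131
  129 130]
 [126 124 124 116 116 125 140 163 176 177 175 172 164 135 117 125 120 127
  129 128]
 [122 120 127 123 125 123 126 121 124 131 129 124 123 122 120 121 125 132
  126 128]
 [121 122 128 125 125 125 126 119 113 124 137 141 108 122 127 128 125 125
  128 131]
 [121 124 119 127 124 124 127 127 126 129 129 125 127 128 128 130 129 130
  131 129]]
```

Request:
{"op": "play_rows", "data": {
  "targets": [
    [[0,0,0],[0,0.08,-0.15],255],
    [[0,0,0],[0,0,-0.2],255],
    [[0,0,0],[0,0,0],255],
    [[0,0,0],[0,0,0],255],
    [[0,0,0],[0,0,0],255]
  ]
}}

```text
clock: 21.35
tool_pos: [0.577, -0.0305, 0.1888]
eef_rot: [0.717, -0.034, -0.696, -0.034]
contact_force: [-0.1, -0.7, -0.5]
opening: 0.188
```

```bash
cat >> h.py <<'E'
def enh(cam,u0,v0,w,h,f,name,hi,lo=25):
    c=cam["color"][v0:v0+h,u0:u0+w,::-1].astype(float); c=np.clip((c-lo)/(hi-lo),0,1)**.7*255
    d=dict(cam); col=cam["color"].copy(); col[v0:v0+h,u0:u0+w]=c[:,:,::-1].astype(np.uint8); d["color"]=col
    crop(d,u0,v0,w,h,f,name)
E
python3 - <<'E'
from plant import r
from h import *
import pickle
t=r.snapshot("top"); s=r.snapshot("side"); st=r.get_state(); print(st["tool_pos"],st["contact_force"])
pickle.dump((t,s),open("s2.pkl","wb"))
enh(t,212,222,32,26,24,"pics/t25.png",150)
enh(s,228,182,34,27,23,"pics/s25.png",130)
E
```

```text
[ 0.57706023 -0.03059137  0.18898919] [-0.38744381 -0.32904747 -1.75529778]
```

View pics/t25.png

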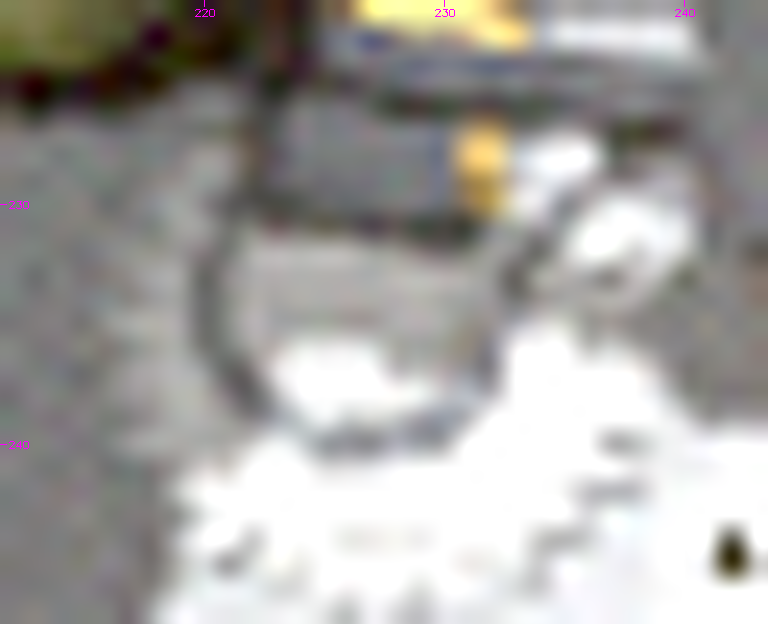

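View pics/s25.png

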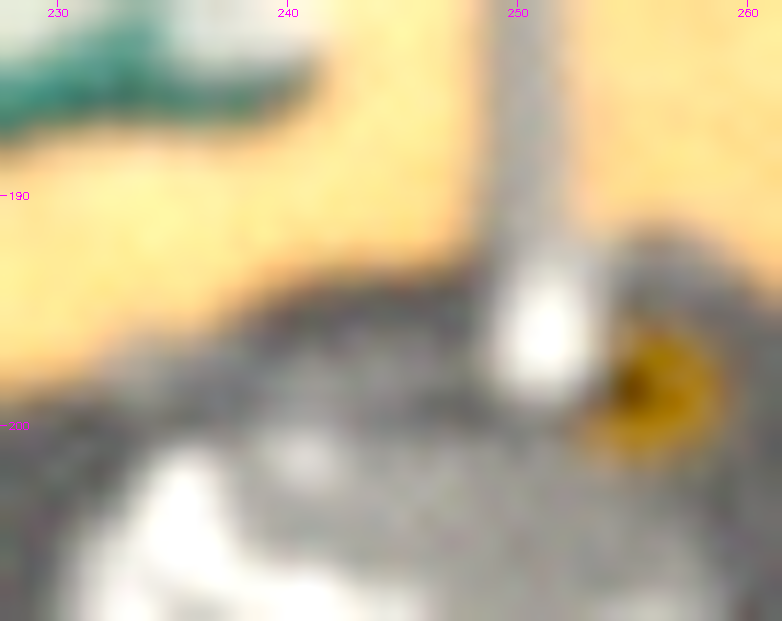

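```bash
python3 - <<'E'
from h import *
import pickle
t,s=pickle.load(open("s2.pkl","rb"))
print('ring top',px2w(t,226.5,233.7,.0637))
print('stub',w2px(t,[.56,-.0303,.0565]),w2px(s,[.5605,-.0335,.0565]))
g=lambda c,v,a,b:c["color"].astype(int).sum(2)[v,a:b]//3
for v in (232,233,234,235,236): print(v,g(t,v,216,238))
print('col');
for u in (225,226,227,228,229): print(u,t["color"].astype(int).sum(2)[230:246,u]//3)
print('side')
for v in range(192,204): print(v,g(s,v,232,254))
E
```

```text
ring top [ 0.56000696 -0.03179053  0.0637    ]
stub [[226.29076271 234.08368742]] [[244.56273025 199.17439197]]
232 [ 75  80  81  83  71  67  94 101  99 102 100  86  83  70  62  67  86  78
  63 104 149 143]
233 [ 71  80  93  91  59  77  94  98  98  98  98  96 102 103  99  94  83  59
  90  99  94  79]
234 [ 76  76  87  87  62  74  95  93  97  96  97  96  98 100  93  89  85  67
  83  92  94  98]
235 [ 81  94  98  93  62  76 100  92  92  93  89  88  97  99  94  81  83  97
 119 117  87  86]
236 [ 69  78  90  93  67  69  89 102 129 131 133 121  94  90  85  76  79 140
 195 173 109 117]
col
225 [ 59  55 102  98  96  93 131 202 165 136  89 126 209 197 152 166]
226 [ 59  56 100  98  97  89 133 202 171 113  84 125 209 188 135 175]
227 [ 62  48  86  96  96  88 121 173 163 118  79 130 209 190 137 169]
228 [ 68  53  83 102  98  97  94 110 148 110  99 144 210 191 143 186]
229 [ 68  44  70 103 100  99  90 109 139  90  90 147 210 199 139 153]
side
192 [118 118 122 120 119 118 113 115 110 106 108 103 104 102  99  88  76  73
  82  92  96  96]
193 [117 116 117 117 116 115 110 101  94  89  83  81  82  8
[... 239 characters left out ...]
 91  89  86  75  65  57  52  54  54  60  58  58  58  54  61  86
 117 133 130 106]
197 [ 91  86  82  76  74  69  64  59  60  65  62  65  67  65  64  60  67  88
 115 131 125 101]
198 [ 77  77  76  69  65  63  62  65  70  74  73  69  72  68  66  63  63  79
 101 108 103  80]
199 [60 65 67 63 59 62 60 66 73 77 74 69 67 64 57 55 56 64 76 82 77 61]
200 [52 56 60 60 61 64 67 76 82 84 79 70 66 64 62 61 57 61 65 67 63 63]
201 [ 52  55  67  81  88  80  78  89  99 104  92  80  75  76  72  74  71  71
  66  72  69  67]
202 [ 51  64  88 115 117 101  86  87 100 104  97  86  80  82  80  83  77  75
  73  74  72  73]
203 [ 58  77 108 132 131 111  89  85  88  92  90  86  85  83  85  81  78  76
  76  73  74  72]
```

Request:
{"op": "play_rows", "data": {
  "targets": [
    [[0,0,0],[0,0.02,-0.05],255],
    [[0,0,0],[0,0,-0.1],255],
    [[0,0,0],[0,0,0],255],
    [[0,0,0],[0,0,0],255]
  ]
}}

```text
clock: 21.85
tool_pos: [0.5767, -0.0297, 0.1826]
eef_rot: [0.717, -0.034, -0.696, -0.034]
contact_force: [0.4, 0.6, -2.0]
opening: 0.19
```

Request:
{"op": "play_rows", "data": {
  "targets": [
    [[0,0,0],[0,0,-0.06],255],
    [[0,0,0],[0,0,0],255],
    [[0,0,0],[0,0,0],255]
  ]
}}

```text
clock: 22.15
tool_pos: [0.5769, -0.0297, 0.1804]
eef_rot: [0.717, -0.034, -0.696, -0.034]
contact_force: [-0.6, -0.0, -0.9]
opening: 0.187
```

Request:
{"op": "play_rows", "data": {
  "targets": [
    [[0,0,0],[0,0,-0.06],255],
    [[0,0,0],[0,0,0],255],
    [[0,0,0],[0,0,0],255]
  ]
}}

```text
clock: 22.45
tool_pos: [0.5768, -0.0297, 0.1779]
eef_rot: [0.717, -0.034, -0.696, -0.034]
contact_force: [-0.3, 0.2, -2.3]
opening: 0.187
```

```bash
python3 - <<'E'
from plant import r
from h import *
import pickle
t=r.snapshot("top"); s=r.snapshot("side"); st=r.get_state(); print(st["tool_pos"],st["contact_force"],st["moment"])
pickle.dump((t,s),open("s3.pkl","wb"))
enh(t,212,222,32,26,24,"pics/t26.png",150)
enh(s,228,187,34,27,23,"pics/s26.png",130)
E
```

```text
[ 0.57690182 -0.02971838  0.17801387] [ 0.24412616  0.66864421 -1.36112199] [ 0.05559208  0.09431948 -0.00445056]
```

View pics/t26.png

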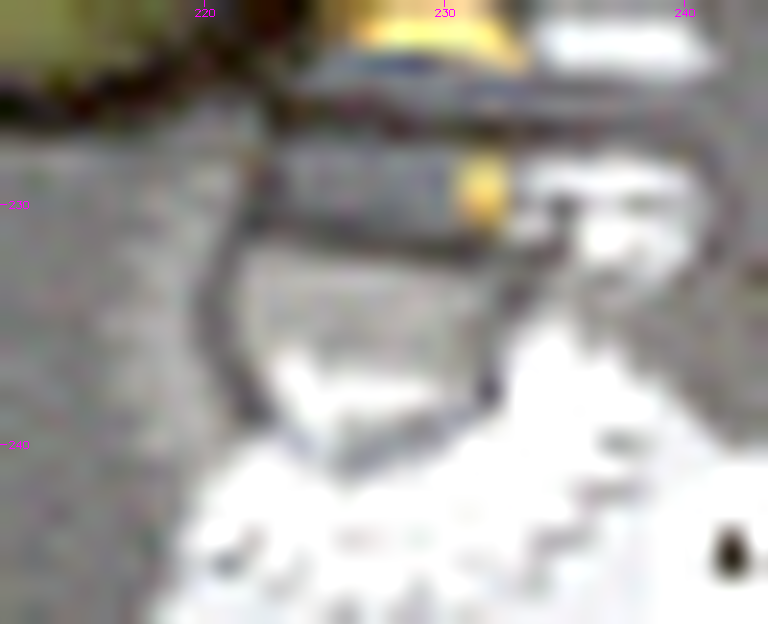

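View pics/s26.png

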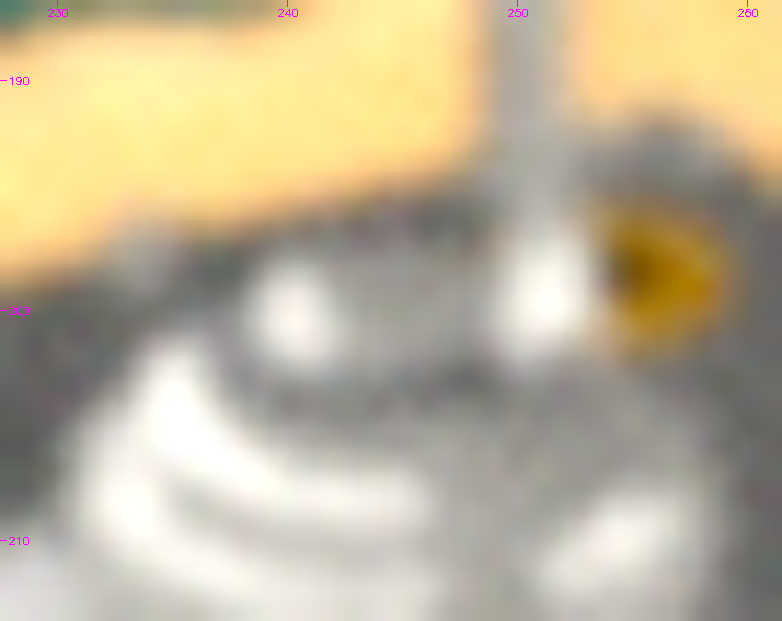

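Request:
{"op": "play_rows", "data": {
  "targets": [
    [[0,0,0],[0,0,-0.06],255],
    [[0,0,0],[0,0,-0.06],255],
    [[0,0,0],[0,0,0],255],
    [[0,0,0],[0,0,0],255]
  ]
}}

```text
clock: 22.95
tool_pos: [0.5768, -0.0297, 0.1731]
eef_rot: [0.717, -0.033, -0.696, -0.034]
contact_force: [0.3, -0.4, -0.8]
opening: 0.186
```

Request:
{"op": "play_rows", "data": {
  "targets": [
    [[0,0,0],[0,0,-0.03],255],
    [[0,0,0],[0,0,0],255],
    [[0,0,0],[0,0,0],255]
  ]
}}

```text
clock: 23.25
tool_pos: [0.5769, -0.0297, 0.1721]
eef_rot: [0.717, -0.034, -0.696, -0.034]
contact_force: [-0.3, -0.6, -2.2]
opening: 0.19
```

Request:
{"op": "play_rows", "data": {
  "targets": [
    [[0,0,0],[0,0,-0.02],255],
    [[0,0,0],[0,0,0],255],
    [[0,0,0],[0,0,0],255]
  ]
}}

```text
clock: 23.55
tool_pos: [0.5769, -0.0297, 0.1712]
eef_rot: [0.717, -0.034, -0.696, -0.034]
contact_force: [-0.4, -0.2, -0.6]
opening: 0.193
```

Request:
{"op": "play_rows", "data": {
  "targets": [
    [[0,0,0],[0,0,-0.015],255],
    [[0,0,0],[0,0,0],255],
    [[0,0,0],[0,0,0],255]
  ]
}}

```text
clock: 23.85
tool_pos: [0.5769, -0.0297, 0.1706]
eef_rot: [0.717, -0.034, -0.696, -0.034]
contact_force: [-0.3, -0.3, -1.2]
opening: 0.189
```

Request:
{"op": "play_rows", "data": {
  "targets": [
    [[0,0,0],[0,0,-0.015],255],
    [[0,0,0],[0,0,0],255],
    [[0,0,0],[0,0,0],255]
  ]
}}

```text
clock: 24.15
tool_pos: [0.5771, -0.0298, 0.1702]
eef_rot: [0.717, -0.034, -0.695, -0.035]
contact_force: [0.3, 0.0, 0.2]
opening: 0.186
```

```bash
python3 - <<'E'
from plant import r
from h import *
import pickle
t=r.snapshot("top"); s=r.snapshot("side"); st=r.get_state(); print(st["tool_pos"],st["contact_force"],st["moment"],st["opening"])
pickle.dump((t,s),open("s4.pkl","wb"))
enh(t,212,222,32,26,24,"pics/t27.png",150)
enh(s,228,187,34,27,23,"pics/s27.png",130)
E
```

```text
[ 0.57705037 -0.02974243  0.17015799] [ 0.80613364 -0.31315056  0.88164662] [ 0.01225651 -0.00178359 -0.02934109] 0.19161473919959754
```

View pics/t27.png

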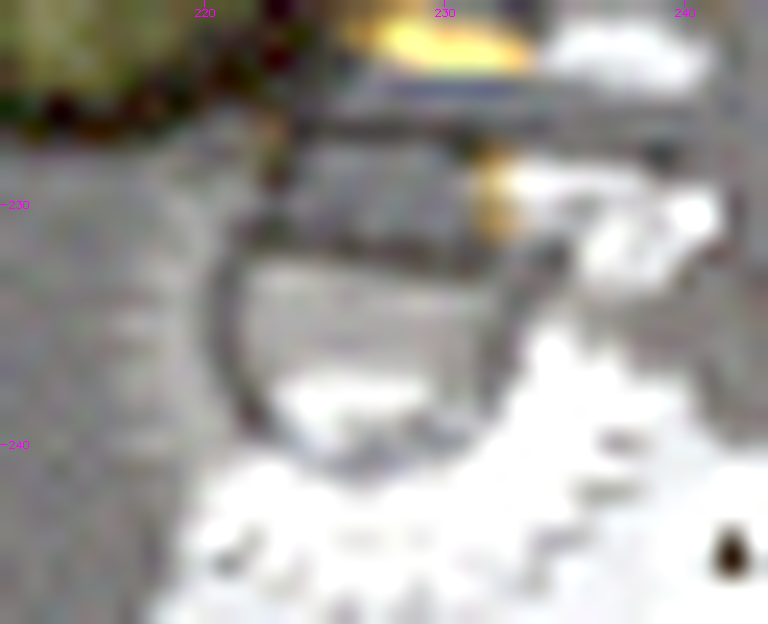

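View pics/s27.png

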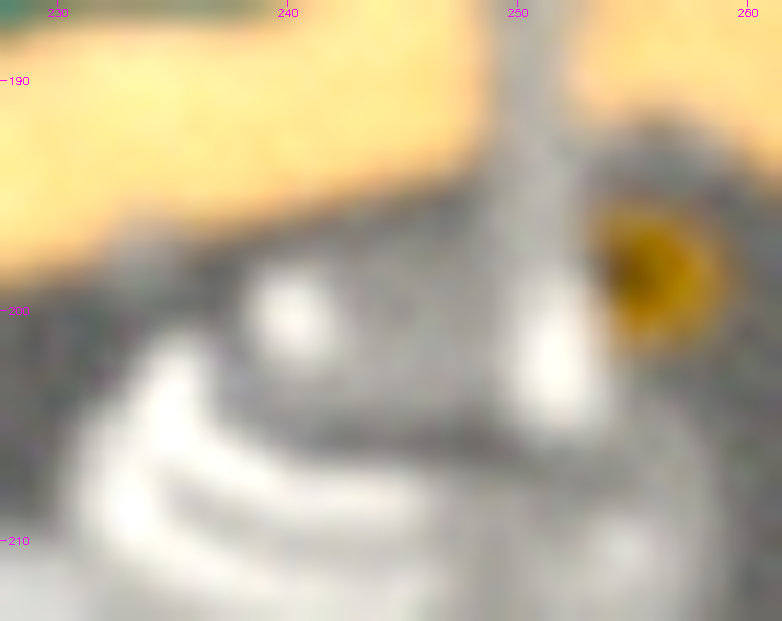

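```bash
python3 - <<'E'
from h import *
import pickle
from scipy.optimize import least_squares
t,s=pickle.load(open("s4.pkl","rb"))
g=t["color"].astype(int).sum(2)//3
for v in (232,233,234,235,236,237): print(v,g[v,216:238])
for u in (224,225,226,227,228,229): print(u,g[236:246,u])
print(px2w(t,226.8,234.6,.0455), w2px(t,[.560,-.0303,.0455]))
gs=s["color"].astype(int).sum(2)//3
for v in range(196,210): print(v,gs[v,232:256])
print('stub side @45.5',w2px(s,[.5609,-.034,.0455]),'ring left pred',w2px(s,[.5609-.0177,-.034,.0455]),'near',w2px(s,[.5609,-.034-.0177,.0455]))
E
```

```text
232 [ 70  77  85  85  91  67  54  57  58  57  47  52  49  48  56  51  56  76
  65  62 132 154]
233 [ 73  81  95 100  80  56  80 102 101  91  84  78  69  63  61  56  66  71
  64  71 117 125]
234 [ 69  74  82  93  74  61  83  98  96  98  90  96 100 104 100  93  83  62
  74  91  92  96]
235 [ 78  93  96  98  75  62  89  97  98  96  96  95  95  96  92  84  73  72
 106 117  91  83]
236 [ 71  77  88 100  76  58  83  94  97  96  92  96  97  96  90  85  62  81
 165 178 111 112]
237 [ 75  87  93 100  89  59  73  89 111 122 124 117 115 108  88  83  68  87
 175 189 163 160]
224 [ 97 111 148 131 105 123 192 192 180 133]
225 [ 96 122 173 145 131 105 164 206 153 169]
226 [ 92 124 177 120 110  88 129 188 137 177]
227 [ 96 117 163 117  86  87 126 192 137 170]
228 [ 97 115 150 109  93 100 154 194 147 184]
229 [ 96 108 132  86  86 117 193 202 139 150]
[ 0.56026562 -0.03045993  0.0455    ] [[226.74077023 234.68633605]]
196 [102  96  93  91  88  86  81  77  73  67  64  66  63  60  62  61  67  80
  85  88  84  73  63  61]
197 [90 87 83 76 72 66 62 60 63 65 65 64 66 67 67 66 71 78 86 89 85 72 57 53]
198 [
[... 631 characters left out ...]
9  79  79  77  77  77  76  72  77
  96 112 119 109  92  74]
205 [ 95 110 126 133 125 103  88  78  74  73  67  67  69  68  66  64  61  67
  80  93  99  95  86  76]
206 [106 119 127 133 130 126 111  97  84  74  69  66  68  65  61  59  57  59
  65  75  76  79  76  77]
207 [112 126 123 117 123 130 130 124 109 100  97  96  93  88  78  73  68  66
  65  66  70  71  71  74]
208 [118 131 127 110 105 113 119 124 123 120 122 121 117 111  97  86  78  77
  77  73  73  71  74  77]
209 [118 133 131 114 103 101 102 109 114 115 114 114 113 108  97  87  84  81
  82  77  78  81  89  89]
stub side @45.5 [[244.91769485 203.23839725]] ring left pred [[237.82325346 204.13878179]] near [[246.44539408 206.50785758]]
```

Request:
{"op": "play_rows", "data": {
  "targets": [
    [[0,0,0],[0,0,-0.005],255],
    [[0,0,0],[0,0,0],255],
    [[0,0,0],[0,0,0],255],
    [[0,0,0],[0,0,0],255]
  ]
}}

```text
clock: 24.65
tool_pos: [0.5771, -0.0297, 0.17]
eef_rot: [0.717, -0.034, -0.695, -0.034]
contact_force: [-0.4, -0.6, 2.4]
opening: 0.19
```

```bash
python3 - <<'E'
from plant import r
from h import *
t=r.snapshot("top"); s=r.snapshot("side"); st=r.get_state(); print(st["tool_pos"],st["contact_force"],st["opening"])
cv2.imwrite("pics/t28.png",t["color"][:,:,::-1])
crop(s,215,170,65,60,12,"pics/s28.png")
E
```

```text
[ 0.57704462 -0.02975195  0.16995842] [ 0.10058834 -1.15162826  2.90578915] 0.18770366805570843
```

View pics/t28.png

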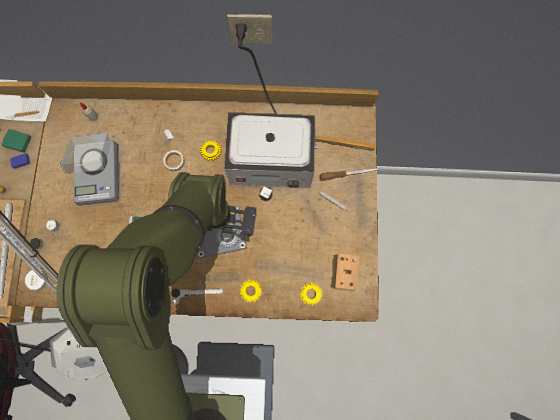

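View pics/s28.png

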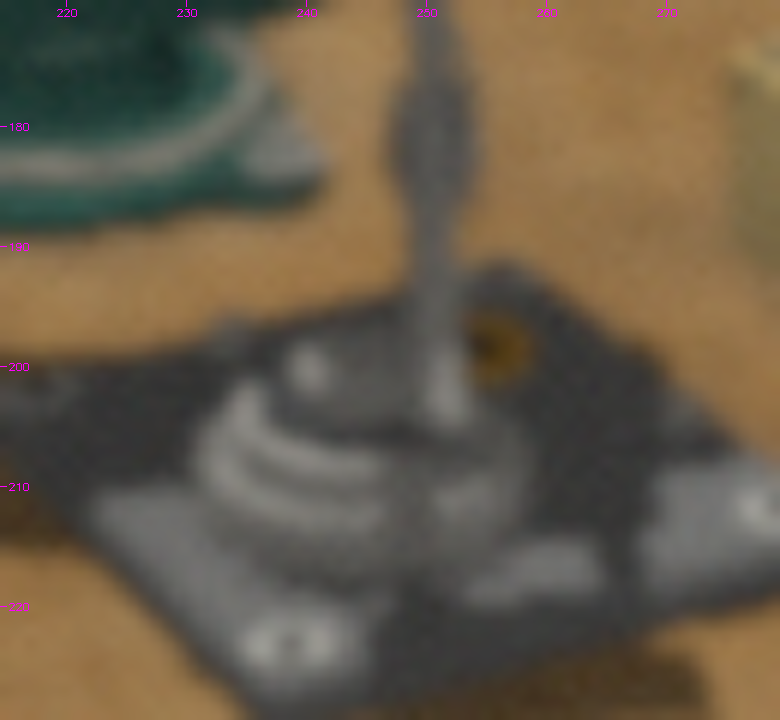

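```bash
python3 - <<'E'
from plant import r
print(r.finish_job()); st=r.get_state(); print(st["clock"],st["tool_pos"],st["contact_force"],st["opening"])
E
```

```text
the job is handed in; nothing more can be done
None
the job is handed in; nothing more can be done
```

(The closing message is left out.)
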